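# Lock the recipe stand and hold a bag clip open around the card

### The job

First lock the recipe stand: push the loose pin with the yellow grip down through the red tongue and the wooden base until its collar sits on the tongue, and let go of it. Then pick up the orange bag clip by its two tails, squeeze it wide open against its spring and hold it gaping over the middle of the recipe card's top edge, one jaw well down on each side and nothing of the clip touching the card, so that I can slip a second card in; finish while still squeezing and holding it there. Leave the mug, spice jar, sponge, spoon and blue carton where they are.

Things in the scene. Friction and masses are not known exactly. Their poses are not given: they have to be found in the camera images.
- pin: Loose lock pin, standing upright in the rest block at the start. Origin: centre of the lower end of the shank, z up along the pin. Steel shank 10 mm diameter, 28 mm long with a chamfered end; above it a brass collar 23 mm diameter, 4 mm thick; above that a yellow round grip 15 mm diameter, 40 mm long (72 mm over all, 45 g).
- pin_collar (a point): Centre of the underside of the pin's collar, 28 mm above the pin's lower end.
- pin_rest: Wooden block 60 x 60 x 34 mm, fixed, with an upright 13 mm hole through its centre in which the pin hangs by its collar. Origin: centre of its underside.
- stand: Fixed wooden base plate of the recipe stand, 145 (x) x 130 (y) x 20 mm high. Origin: at its underside, below the middle of the card; the plate runs from x = -35 to +110 mm; +x points from the card to the pin hole.
- base_hole (a point): Centre of the 13 mm hole through the base plate, at the plate's upper face (20 mm above the worktop), 80 mm from the card along +x.
- holder (a joint): Swivel of the card holder (red tongue, card trough and card, one piece) about the vertical axis through the stand's origin, rad, 0 = straight, positive anticlockwise from above. It starts within 0.01 of 0, so tongue hole and base hole lie over one another; stiff by friction only, so do not knock it.
- tongue_hole (a point): Centre of the 13 mm hole through the red tongue, at the tongue's upper face, 31 mm above the worktop; the tongue is 10 mm thick, 44 mm wide. The pin goes straight down 28 mm, through tongue and base, until its collar rests on this face.
- card_top (a point): Middle of the top edge of the recipe card, 126 mm above the worktop. x is the card's normal, y runs along the edge, z is up. The card is stiff board 3 mm thick, 140 mm long (y), 95 mm tall, its lower 13 mm held in the trough.
- clip: Orange bag clip, 65 g, at the start closed and standing loose on the worktop on its jaws, tails up. Origin: centre of its underside when closed; the frame belongs to the half at -x. y runs along hinge and jaws (50 mm wide), x is the direction in which the tails are squeezed. Tails 40 mm wide; closed, they spread like a V, 58 mm over their outer faces at the tips, 78 mm above the foot.
- clip_hinge (a point): Middle of the clip's 12 mm steel hinge rod, 38 mm above the foot. Squeezing the tails opens the jaws below it: about 3 N starts it, about 8 N reaches the stop, where the tails are parallel, 24 mm over their outer faces, tips 46 mm above the hinge, and the jaw tips gape about 29 mm, 35 mm below the hinge. During the squeeze the tail tips tend to stick to the fingers, so the hinge sinks some 7 mm.
- clip_lever (a joint): Opening angle of the clip between its two halves, rad: 0 closed, 0.8 fully open at its stop. Sprung shut.
- jaw_a (a point): Point in the jaw tip of the clip half at -x, 2 mm from the plane where the closed jaws meet, middle of the width, 1 mm above its lower end.
- jaw_b (a point): Point in the jaw tip of the clip half at +x, 2 mm from the plane where the closed jaws meet, middle of the width, 1 mm above its lower end.
- mug: Bystander: blue mug, 80 mm diameter, 90 mm high. Origin: underside centre.
- spice: Bystander: small amber spice jar with red cap, 42 mm diameter, 95 mm high. Origin: underside centre.
- sponge: Bystander: green sponge 100 x 65 x 30 mm. Origin: underside centre.
- spoon: Bystander: wooden spoon lying down, 240 mm long, near the robot.
- salt: Bystander: blue carton 55 x 85 x 120 mm high. Origin: underside centre.
Not all that is in view belongs to the job. Leave any green or turquoise look-alike of the clip alone.

How it is judged:
By the outcome, as a careful person would: the job done as asked, in the order asked, and still so for the second after the job is handed in, while the arm keeps its last pose, push and grip.
It also fails if it takes over 66 s, if anything falls off the work surface, if the arm or the gripper's body presses on something with over 40 N, if the wrist force passes 120 N, or if a joint passes its speed limit or range.

### The arm

A 7-joint arm with a two-finger parallel gripper is mounted at the origin on the work surface. World frame = base frame: x ahead of the robot, y to its left, z up, the work surface at z = 0. Lengths are in m, angles in rad, forces in N, time in s.
With the tool pointing down it reaches from about 0.425 to 0.875 m from the base axis. Payload 8.4 kg.
Tool frame: the origin (TCP) lies at the very end of the fingers, on their centre line; the grasp point (between the pads) lies 19 mm behind it; z points along the fingers, y is the direction in which the jaws open and shut (so a half turn about z gives the same grasp; the last joint's range is limited). The gripper opens to 87 mm and grips with 3 to 60 N. Pads are 19 mm wide; open, the fingers measure 117 mm over their backs; the gripper's body (75 mm by 190 mm) begins 51 mm behind the grasp point.
Start: joints at [1.183, 0.333, 0.04, 1.465, -0.013, 1.343, -0.059], TCP at [0.185, -0.623, 0.201] pointing down, gripper open.
Joint ranges: [-2.58, 2.58], [-0.38, 2.09], [-1.3, 1.39], [0.25, 2.4], [-1.5, 4.64], [0.08, 2.09], [-2.65, 2.65]. Speed limits (rad/s): [2.22, 2.22, 2.79, 2.79, 3.14, 3.14, 3.14].

### API

Orientations are given as a unit quaternion [w, x, y, z].
In Python, from plant import ctrl, vision, job gives the robot as it stands.
- The arm moves only by the shell command python3 -m handwheel 'ROWS' [OPENING] [FORCE]. ROWS is JSON, a list that holds one entry, the list of rows, each a list of 4 numbers: the shift along the tool's x, y, z in cm, then the turn about the tool's z in degrees. In form: [[[tx, ty, tz, twist], ...]]. A call has 1 to 5 rows; each row is the pose to reach, as a shift and turn from the pose measured when the call began, along the tool's axes at that moment; what a row does not reach only later rows make up. A row lasts 1/8 s, in which the tool goes at most 62.5 mm and 10.7 degrees, less where a joint would pass 70% of its speed; a pose out of reach is approached as far as the arm can. A call with a gripper value outside its range is refused whole. OPENING is the opening, from 0 (shut) to 1 (fully open), set as the call begins (- or left out, the last holds). The fingers move at their own pace and stop on an object; FORCE is the grip in N (left out, the last holds). Time passes only in rows, so rows that repeat a pose let the fingers close. It gives the time, the measured TCP pose, the force and the opening at its end, in the units of the state.
- ctrl.state(): the state, without advancing time (a new reading comes with each control period).
- vision.snapshot(name): name is "scene" or "top" or "wrist"; returns the picture (384x512x3 uint8, red, green, blue); there is no depth.
- vision.camera_model(name): a dict with "fx", "fy", "cx", "cy" (pixels), "R" (3x3) and "t" (3): a world point X has camera coordinates R X + t. Camera axes: x right, y down, z forward; pixel columns grow to the right and rows downward; lengths in m; the calibration is good to about 2 mm. A picture is of the moment at which its call begins: read the wrist's pose just before it. camera_model takes no time and is no camera call; for the wrist camera it gives the pose at the moment of the call.
- job.hand_in(): hands the job in, once; it reports no verdict.
Trained networks look in the newest picture that a camera, given by its name, has taken for a name from the list of things; names that differ only in an ending like _2 or _b are one class to them, and where a whole thing is asked for, a point or a joint stands for the part that bears it (a point fixed in the world has none). Each returns a list of dicts, best first, with "conf" (0 to 1); they miss things now and then, are a little off and sometimes report something else, mostly with a low value. They report only what shows in the picture. A call takes as long as a camera call. They do not tell look-alikes from the thing itself.
- vision.regions_of(thing, camera): "mask" (384x512 bool, what is visible of it) and "extent" ([left, top, right, bottom] in pixels, round what is visible of it).
The state is a dict: "t": time; "qpos": joint angles; "dq": joint speeds; "joint_torque": joint torques, N m; "ee_pos": TCP position; "eef_rot": TCP orientation; "ft_force": force on the tool from outside, world axes, zero at the start; "ft_torque": the same for the moment, N m; "gripper_width": finger opening in m.
Only numpy, scipy, OpenCV 4.12 (cv2) and the standard library are available. Lean on these libraries where they do the work, as an engineer would, in place of code of your own. Each camera call takes 0.05 s, during which the arm holds its last target.

## Working session

There is one attempt and no reset: what is moved stays moved. The work goes in short steps, Python scripts to look and compute and a shell command to move; the robot and the scene stay as the last step left them, time stands still between calls to the robot, and variables do not carry over. Pictures are saved under pics/ and viewed, and the job is handed in when it is done.

```bash
ls; mkdir -p pics; python3 - <<'E'
from plant import ctrl, vision, job
import cv2
print(ctrl.state())
for n in ["scene","top","wrist"]:
    im=vision.snapshot(n); cv2.imwrite(f"pics/a_{n}.png",cv2.resize(im[:,:,::-1],(800,600)))
    print(n,vision.camera_model(n))
E
```

```text
pics
{'t': 0.0, 'qpos': array([ 1.18279141,  0.33388676,  0.03985903,  1.46623932, -0.01340185,
        1.3432805 , -0.05849118]), 'dq': array([-0.00153938, -0.00047667,  0.00057187, -0.00240333, -0.00018602,
        0.00017895,  0.00078284]), 'joint_torque': array([-2.46171919e-05, -6.56370449e+01,  1.33512106e+00, -4.03790760e+01,
       -5.97068737e-02,  4.50839766e-02,  1.56865844e-04]), 'ee_pos': array([ 0.18496811, -0.62262538,  0.20039032]), 'eef_rot': array([-7.57404071e-04,  9.89591373e-01,  1.43903838e-01, -1.59725465e-04]), 'ft_force': array([0.0807718 , 0.85040432, 0.09809572]), 'ft_torque': array([-0.0007803 ,  0.0198983 ,  0.02236435]), 'gripper_width': 0.08695780231374564}
scene {'fx': 351.04012092210945, 'fy': 351.04012092210945, 'cx': 255.9345963183034, 'cy': 192.15479522982034, 'R': array([[-0.86742359,  0.49747034,  0.00997856],
       [ 0.40708238,  0.72106318, -0.56067087],
       [-0.2861123 , -0.48227704, -0.82797863]]), 't': array([ 0.44075749, -0.13985146,  1.07656804])}
top {'fx': 374.51194096760713, 'fy': 374.51194096760713, 'cx': 253.85346949694957, 'cy': 193.45252737456497, 'R': array([[-0.01836787, -0.99972403,  0.01464557],
       [-0.9869061 ,  0.01578078, -0.16052202],
       [ 0.1602466 , -0.01740225, -0.9869236 ]]), 't': array([0.00125186, 0.48651458, 1.03725784])}
wrist {'fx': 328.2903033697974, 'fy': 328.2903033697974, 'cx': 251.10809841016976, 'cy': 185.4166469059819, 'R': array([[ 0.28446515, -0.95868273, -0.00264702],
       [-0.92019289, -0.27381672,  0.27976677],
       [-0.26893237, -0.07714812, -0.96006435]]), 't': array([-0.64954326, -0.03477849,  0.39357783])}
```

View pics/a_scene.png

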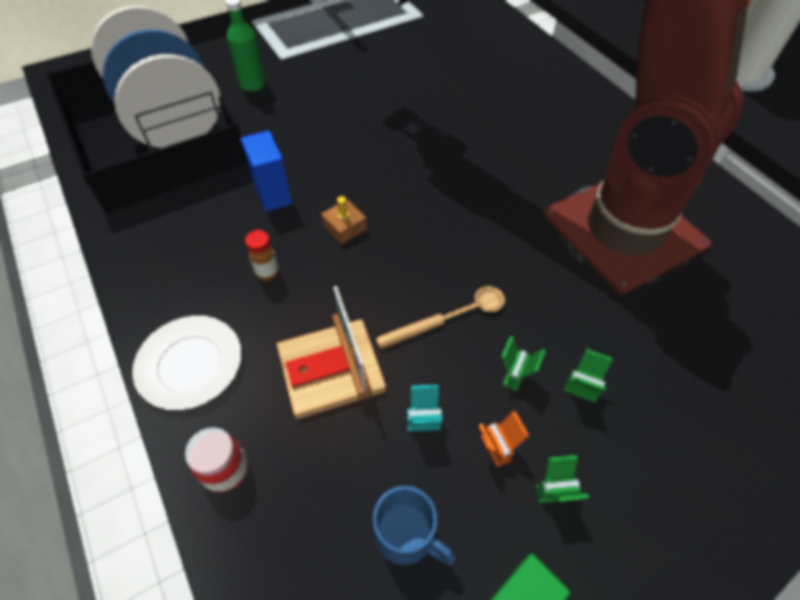

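View pics/a_top.png

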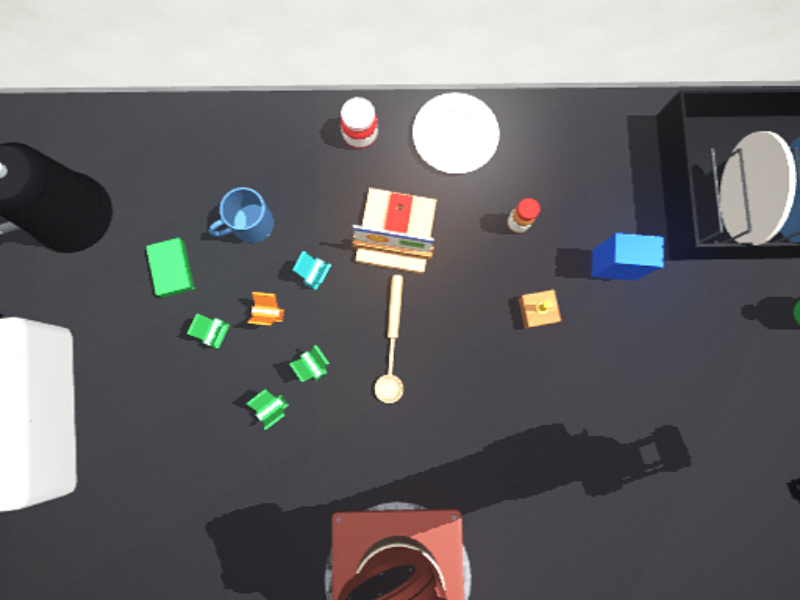

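View pics/a_wrist.png

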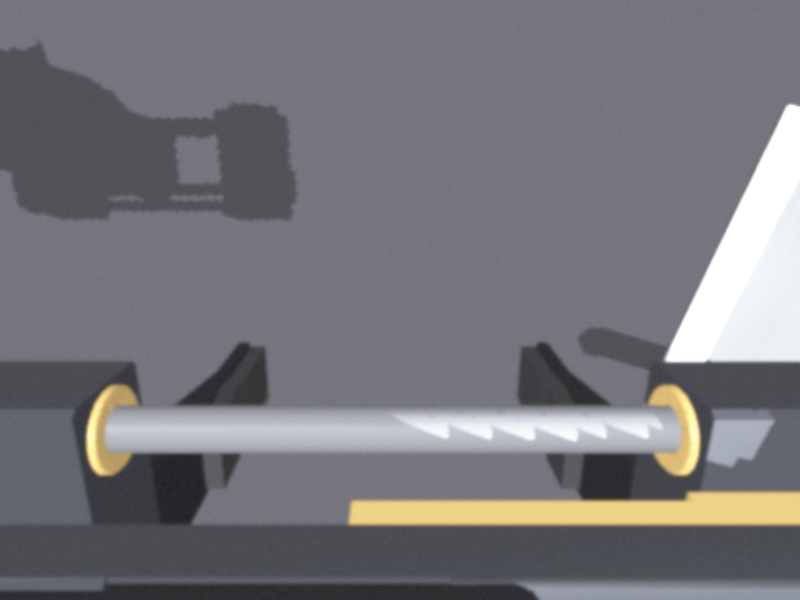

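The orange clip shows at scene (502,437) and top (265,308). The green and turquoise look-alikes sit at top (312,268), (208,330), (310,363) and (268,408). Only the orange one fits the description. The pin is at top (543,307), and the stand at top (400,230) with its card edge facing the robot. Next I measure with the networks and confirm with crops.

```bash
cat > h.py <<'E'
from plant import ctrl, vision, job
import cv2, numpy as np
def ray(cm,u,v):
    d=cm['R'].T@np.array([(u-cm['cx'])/cm['fx'],(v-cm['cy'])/cm['fy'],1.]); return -cm['R'].T@cm['t'], d/np.linalg.norm(d)
def atz(cm,u,v,z):
    c,d=ray(cm,u,v); return c+d*(z-c[2])/d[2]
def tri(obs):
    A=np.zeros((3,3));b=np.zeros(3);rs=[]
    for cm,u,v in obs:
        c,d=ray(cm,u,v);P=np.eye(3)-np.outer(d,d);A+=P;b+=P@c;rs.append((c,d))
    X=np.linalg.solve(A,b); return X,[1000*np.linalg.norm((np.eye(3)-np.outer(d,d))@(X-c)) for c,d in rs]
def proj(cm,X):
    p=cm['R']@np.asarray(X)+cm['t']; return cm['fx']*p[0]/p[2]+cm['cx'],cm['fy']*p[1]/p[2]+cm['cy']
def crop(im,u,v,r,name,size=700):
    u,v=int(u),int(v);y0,x0=max(v-r,0),max(u-r,0);c=im[y0:v+r,x0:u+r,::-1]
    s=size/max(c.shape[:2]);s=min(s,590/c.shape[0])
    cv2.imwrite(name,cv2.resize(c,None,fx=s,fy=s,interpolation=cv2.INTER_CUBIC));print(name,"x0,y0,s",x0,y0,s)
E
python3 - <<'E'
from h import *
for n in ["scene","top"]:
    im=vision.snapshot(n); np.save(f"pics/{n}.npy",im)
    for th in ["pin","pin_rest","clip","stand","holder"]:
        for r in vision.regions_of(th,n)[:6]:
            if r['conf']<.2: continue
            m=r['mask'];ys,xs=np.nonzero(m)
            print(n,th,round(r['conf'],2),np.round(r['extent']),len(xs),xs.mean().round(1),ys.mean().round(1),im[m].mean(0).round())
im=np.load("pics/top.npy")
crop(im,347,196,24,"pics/c_pin.png");crop(im,169,197,28,"pics/c_clip.png");crop(im,254,146,40,"pics/c_stand.png")
im=np.load("pics/scene.npy")
crop(im,219,140,24,"pics/s_pin.png");crop(im,321,280,28,"pics/s_clip.png");crop(im,210,235,50,"pics/s_stand.png")
E
cd pics; python3 -c "
import cv2,numpy as np
for k,o in (('pin','m1'),('clip','m2'),('stand','m3')):
    a=[cv2.resize(cv2.imread(f'{p}_{k}.png'),(400,400)) for p in 'cs']
    cv2.imwrite(o+'.png',np.hstack(a))"
```

```text
scene pin 0.66 [179. 191. 247. 270.] 3016 210.9 234.6 [204. 142. 102.]
scene pin 0.41 [217. 127. 221. 142.] 75 218.5 133.8 [163. 130.  42.]
scene pin 0.21 [308. 261. 338. 300.] 595 321.3 280.3 [180. 102.  54.]
scene pin_rest 0.76 [203. 133. 233. 158.] 430 218.3 142.8 [125.  83.  48.]
scene pin_rest 0.27 [304. 260. 341. 301.] 592 321.8 280.5 [180. 101.  53.]
scene clip 0.98 [362. 222. 394. 256.] 627 375.9 240.6 [ 45. 109.  59.]
scene clip 0.94 [323. 217. 351. 247.] 442 332.1 233.3 [ 55. 122.  70.]
scene clip 0.78 [346. 292. 372. 321.] 626 357.4 308.3 [ 52. 122.  68.]
scene clip 0.7 [156. 149. 176. 182.] 424 166.6 163.2 [140.  70.  58.]
scene clip 0.69 [306. 265. 340. 297.] 559 321.8 280.3 [183. 103.  55.]
scene clip 0.57 [260. 246. 282. 276.] 545 270.9 261.8 [ 55. 139. 138.]
scene stand 0.93 [175. 185. 243. 267.] 3007 210.6 234.6 [204. 143. 103.]
scene holder 0.96 [184. 188. 237. 255.] 1283 212.8 231.2 [182.  86.  66.]
top pin 0.39 [340. 194. 353. 198.] 69 346.8 196.2 [236. 216. 114.]
top pin_rest 0.74 [164. 186. 181. 205.] 151 169.4 192.6 [247. 162.  68.]
top clip 0.9 [186. 223. 212. 241.] 304 198.1 233.3 [107. 216. 132.]
top clip 0.88 [190. 164. 209. 183.] 289 198.1 172.4 [107. 229. 229.]
top clip 0.82 [157. 187. 182. 211.] 369 169.0 198.0 [235. 168.  90.]
top clip 0.73 [120. 202. 144. 220.] 362 132.6 211.0 [109. 224. 138.]
top clip 0.71 [224. 124. 276. 163.] 1086 252.0 148.5 [201. 138. 118.]
top clip 0.53 [159. 248. 186. 273.] 364 171.4 260.5 [103. 213. 130.]
top stand 0.73 [228. 121. 279. 172.] 2169 252.7 147.8 [226. 193. 173.]
top holder 0.8 [223. 123. 280. 171.] 1198 252.0 148.2 [203. 144. 122.]
pics/c_pin.png x0,y0,s 323 172 12.291666666666666
pics/c_clip.png x0,y0,s 141 169 10.535714285714286
pics/c_stand.png x0,y0,s 214 106 7.375
pics/s_pin.png x0,y0,s 195 116 12.291666666666666
pics/s_clip.png x0,y0,s 293 252 10.535714285714286
pics/s_stand.png x0,y0,s 160 185 5.9
```

View pics/m1.png

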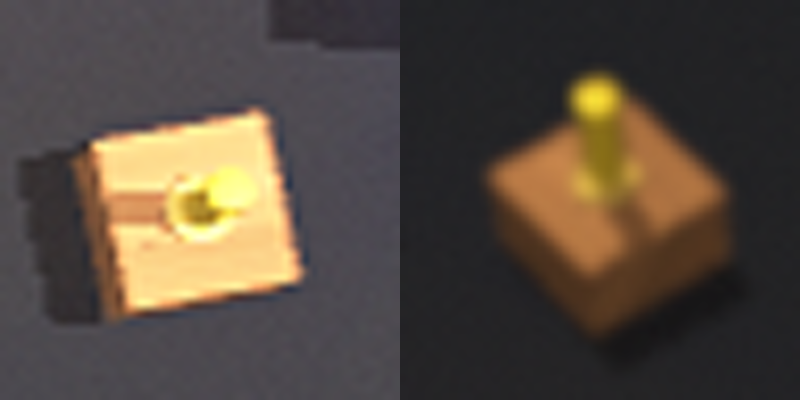

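View pics/m2.png

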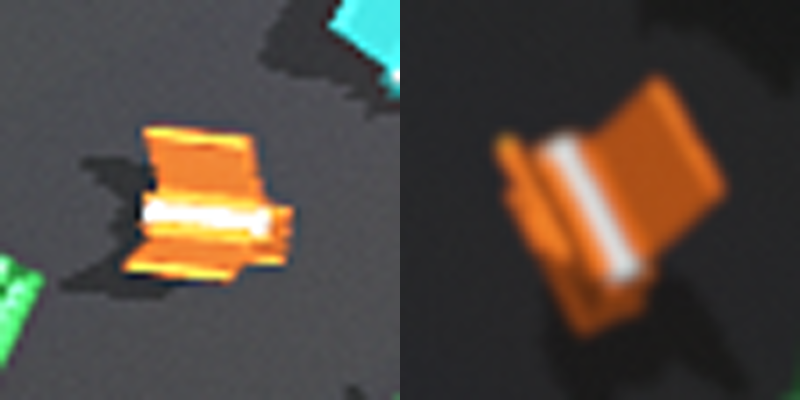

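View pics/m3.png

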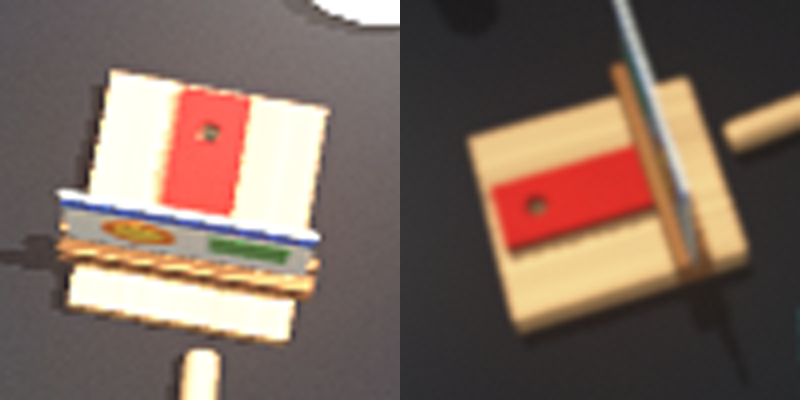

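```bash
python3 - <<'E'
from h import *
T=vision.camera_model("top");S=vision.camera_model("scene")
def p(n,a,b):
    X,r=tri([(T,*a),(S,*b)]);print(n,X.round(4),np.round(r,1))
p("pintop",(350.2,194.3),(218.1,127.1))
p("collar",(346.9,196.3),(219.1,137.3))
print("collar z38",atz(T,346.9,196.3,.038),atz(S,219.1,137.3,.038)); print("pt z106-34",atz(T,350.2,194.3,.078),atz(S,218.1,127.1,.078))
p("hole",(255.3,131.9),(193.75,235.75)); print(atz(T,255.3,131.9,.031),atz(S,193.75,235.75,.031))
p("hA",(161.1,198.2),(324.3,289.3));p("hB",(178,199.4),(315.2,271.5))
p("hA",(161.1,198.2),(315.2,271.5))
for e in((161.1,198.2),(178,199.4)):print(atz(T,*e,.044))
for e in((324.3,289.3),(315.2,271.5)):print(atz(S,*e,.044))
# stand: crop corners top view, base plate far corners, near corners z=.02
for n,e in (("FL",(113,72)),("FR",(328,108)),("NR",(290,342)),("NL",(68,305))):
    print(n,atz(T,214+e[0]/5-.5,106+e[1]/5-.5,.02))
for n,e in (("cardL",(60,194)),("cardR",(318,240))):
    print(n,atz(T,214+e[0]/5-.5,106+e[1]/5-.5,.126))
for n,e in (("tongueL",(185,90)),("R",(248,96)),("nl",(165,208)),("nr",(234,214))):
    print(n,atz(T,214+e[0]/5-.5,106+e[1]/5-.5,.031))
E
```

```text
pintop [ 0.4751 -0.276   0.0743] [1.2 1.2]
collar [ 0.4755 -0.2777  0.0307] [0.5 0.5]
collar z38 [ 0.47406029 -0.2754261   0.038     ] [ 0.47839541 -0.27181734  0.038     ]
pt z106-34 [ 0.47351193 -0.27416674  0.078     ] [ 0.47720855 -0.27373973  0.078     ]
hole [ 0.6754 -0.0158  0.0278] [1.1 1.1]
[ 0.67334476 -0.01497211  0.031     ] [ 0.67646743 -0.01494568  0.031     ]
hA [0.478  0.2566 0.0402] [1.8 1.8]
hB [0.4725 0.2104 0.0389] [0.4 0.4]
hA [0.4796 0.2347 0.0906] [15.7 15.7]
[0.4762365  0.25714973 0.044     ]
[0.47200666 0.20915711 0.044     ]
[0.48047634 0.25596325 0.044     ]
[0.47406965 0.21200416 0.044     ]
FL [0.71554932 0.04204893 0.02      ]
FR [ 0.69114171 -0.08733548  0.02      ]
NR [ 0.54726924 -0.06065032  0.02      ]
NL [0.5716292  0.07020794 0.02      ]
cardL [0.60776507 0.06835007 0.126     ]
cardR [ 0.58021665 -0.07009191  0.126     ]
tongueL [ 0.69965485 -0.0011276   0.031     ]
R [ 0.69541698 -0.03870018  0.031     ]
nl [0.62693677 0.01192784 0.031     ]
nr [ 0.62269535 -0.02879374  0.031     ]
```

```bash
cat >> h.py <<'E'
from scipy.spatial.transform import Rotation as Ro
def tool():
    s=ctrl.state();q=s['eef_rot'];R=Ro.from_quat([q[1],q[2],q[3],q[0]]).as_matrix();return s,s['ee_pos'],R
def go(X,yaw=None):
    s,p,R=tool();d=R.T@(np.asarray(X)-p)*100
    cur=np.degrees(np.arctan2(R[1,0],R[0,0])); tw=0 if yaw is None else (cur-yaw+180)%360-180
    print("t",round(s['t'],2),"tcp",p.round(4),"yaw",cur.round(2),"tilt",R[:,2].round(4),"F",s['ft_force'].round(1),"w",round(s['gripper_width'],4)); print("shift cm",d.round(2),"twist",tw.round(1))
E
python3 - <<'E'
from h import *
go([.475,-.275,.17],-10.6)
E
```

```text
t 0.75 tcp [ 0.1851 -0.6231  0.2012] yaw 16.54 tilt [-0.e+00  1.e-04 -1.e+00] F [ 0.7 -0.2 -0.3] w 0.0871
shift cm [ 37.7  -25.11   3.13] twist 27.1
```

```bash
python3 -m handwheel '[[[37.7,-25.1,0,27],[37.7,-25.1,0,27],[37.7,-25.1,0,27],[37.7,-25.1,0,27],[37.7,-25.1,0,27]]]'; python3 - <<'E'
from h import *
go([.475,-.275,.17],-10.6)
E
```

```text
t: 1.38
ee_pos: [0.3842, -0.3838, 0.2016]
eef_rot: [0.0, 0.996, -0.091, 0.0]
ft_force: [1.0, -0.2, -0.7]
gripper_width: 0.0873
t 1.38 tcp [ 0.3842 -0.3838  0.2016] yaw -10.46 tilt [ 5.e-04 -6.e-04 -1.e+00] F [ 1.  -0.2 -0.7] w 0.0873
shift cm [  6.95 -12.35   3.16] twist 0.1
```

```bash
python3 -m handwheel '[[[6.95,-12.35,3.2,0],[6.95,-12.35,3.2,0],[6.95,-12.35,3.2,0],[6.95,-12.35,3.2,0]]]'; python3 - <<'E'
from h import *
go([.475,-.275,.17],-10.6)
cm=vision.camera_model("wrist");im=vision.snapshot("wrist");s,p,R=tool()
c=-cm['R'].T@cm['t'];print("cam in tool",(R.T@(c-p)).round(4),"Rtool", (cm['R']@R).round(3))
print("tcp px",proj(cm,p),"pin",proj(cm,[.475,-.275,.078]),proj(cm,[.475,-.275,.038]))
np.save("pics/w1.npy",im);cv2.imwrite("pics/w1.png",cv2.resize(im[:,:,::-1],(800,600)))
for r in vision.regions_of("pin","wrist")[:3]: print(r['conf'],r['extent'])
E
```

```text
t: 1.88
ee_pos: [0.476, -0.2731, 0.1693]
eef_rot: [-0.0, 0.996, -0.089, 0.0]
ft_force: [-0.3, 0.1, 0.2]
gripper_width: 0.0871
t 1.88 tcp [ 0.476  -0.2731  0.1693] yaw -10.24 tilt [ 2.e-04  1.e-04 -1.e+00] F [-0.3  0.1  0.2] w 0.0871
shift cm [-0.06  0.21 -0.07] twist 0.4
cam in tool [ 0.0775 -0.0012 -0.185 ] Rtool [[ 0.002  1.     0.002]
 [-0.96   0.003 -0.28 ]
 [-0.28  -0.001  0.96 ]]
tcp px (np.float64(253.51825930420756), np.float64(222.51084063450656)) pin (np.float64(253.00035059136644), np.float64(181.85615229235708)) (np.float64(252.8391657907221), np.float64(170.97948932866078))
0.71 [239.3, 160.2, 262.9, 191.9]
```

View pics/w1.png

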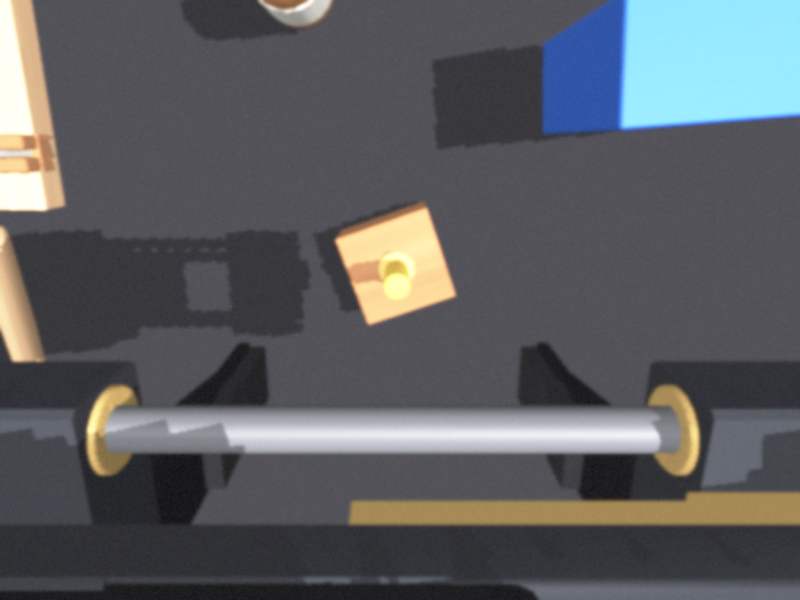

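The pin stands at wrist (397,286), grip top on its collar (397,268), a pixel from the prediction. The blue carton lies clear on the right.

```bash
python3 - <<'E'
from h import *
cm=vision.camera_model("wrist")
print(atz(cm,253.6,182.6,.078),atz(cm,253.6,171.1,.038))
T=vision.camera_model("top");S=vision.camera_model("scene")
X=tri([(T,350.2,194.3),(S,218.1,127.1),(cm,253.6,182.6),(cm,253.6,182.6)]);print(X)
go([.4755,-.2755,.0435],-10.4)
E
```

```text
[ 0.47262112 -0.27843216  0.078     ] [ 0.47314689 -0.27881344  0.038     ]
(array([ 0.47323316, -0.27747561,  0.07388713]), [np.float64(2.307158572126255), np.float64(2.3805279695807657), np.float64(1.8711509794172243), np.float64(1.8711509794172243)])
t 1.98 tcp [ 0.4745 -0.2761  0.1698] yaw -10.51 tilt [ 4.0e-04 -1.2e-03 -1.0e+00] F [-0.3 -1.1 -0.5] w 0.0871
shift cm [ 0.08 -0.09 12.63] twist -0.1
```

```bash
cat >> h.py <<'E'
def wsnap(name):
    cm=vision.camera_model("wrist");im=vision.snapshot("wrist");np.save(name+".npy",im);cv2.imwrite(name+".png",cv2.resize(im[:,:,::-1],(800,600)));return cm,im
E
python3 - <<'E'
from h import *
import pickle
cm,im=wsnap("pics/w2");pickle.dump(cm,open("pics/w2.pkl","wb"))
go([.4755,-.2755,.0435],-10.4)
X=proj(cm,[.475,-.276,.06]);crop(im,X[0],X[1],32,"pics/w2c.png")
E
```

```text
t 2.02 tcp [ 0.4743 -0.2765  0.1699] yaw -10.57 tilt [ 6.0e-04 -1.4e-03 -1.0e+00] F [-0.8 -0.1  0.2] w 0.0868
shift cm [ 0.09 -0.14 12.64] twist -0.2
pics/w2c.png x0,y0,s 218 143 9.21875
```

View pics/w2c.png

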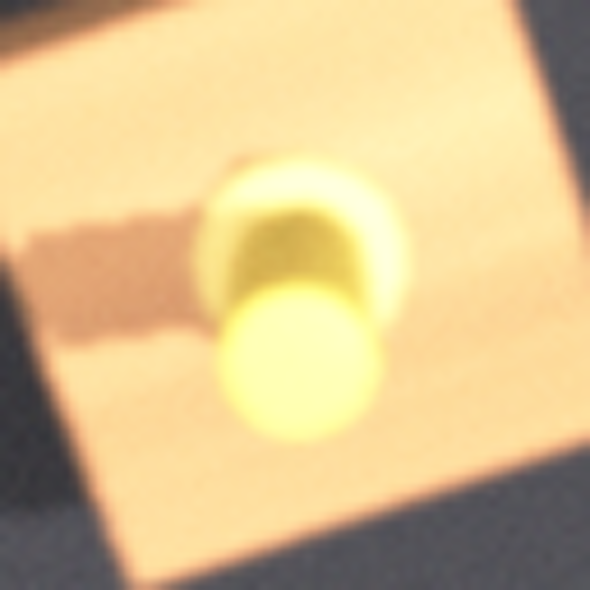

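Grip top at crop (299,360) and collar centre at (301,260), so the pin hangs upright.

```bash
python3 - <<'E'
from h import *
import pickle
cm=pickle.load(open("pics/w2.pkl","rb"))
print(atz(cm,249.9,181.55,.078),atz(cm,250.15,170.7,.038))
T=vision.camera_model("top");S=vision.camera_model("scene")
print(tri([(T,350.2,194.3),(S,218.1,127.1),(cm,249.9,181.55)]))
go([.474,-.276,.0435],-10.6)
E
```

```text
[ 0.47415338 -0.27541696  0.078     ] [ 0.47417446 -0.27551813  0.038     ]
(array([ 0.47459232, -0.27542297,  0.07554284]), [np.float64(0.8640197936857683), np.float64(1.8042968286467513), np.float64(1.0784024781850845)])
t 2.02 tcp [ 0.4743 -0.2765  0.1699] yaw -10.57 tilt [ 6.0e-04 -1.4e-03 -1.0e+00] F [-0.8 -0.1  0.2] w 0.0868
shift cm [-0.05 -0.06 12.64] twist 0.0
```

```bash
python3 -m handwheel '[[[0,-0.1,6,0],[0,-0.1,11,0],[0,-0.1,12.6,0],[0,-0.1,12.6,0],[0,-0.1,12.6,0]]]'; python3 - <<'E'
from h import *
cm,im=wsnap("pics/w3")
go([.4742,-.2755,.0435],-10.6)
E
```

```text
t: 2.65
ee_pos: [0.4759, -0.2768, 0.0461]
eef_rot: [0.001, 0.996, -0.092, 0.002]
ft_force: [0.8, -0.1, 0.5]
gripper_width: 0.0869
t 2.7 tcp [ 0.4759 -0.2766  0.0461] yaw -10.59 tilt [ 0.0035 -0.0031 -1.    ] F [-0.8  1.1  0.3] w 0.0869
shift cm [-0.19 -0.08  0.26] twist 0.0
```

View pics/w3.png

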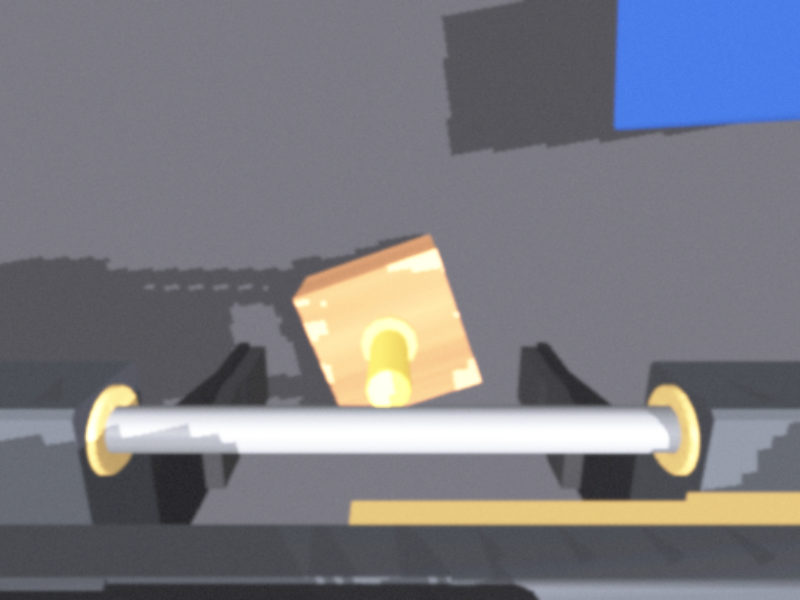

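```bash
python3 -m handwheel '[[[-0.2,-0.1,0.2,0],[-0.2,-0.1,0.2,0],[-0.2,-0.1,0.2,0],[-0.2,-0.1,0.2,0]]]'; python3 - <<'E'
from h import *
go([.4742,-.2755,.0435],-10.6)
E
```

```text
t: 3.2
ee_pos: [0.4742, -0.2753, 0.0441]
eef_rot: [0.001, 0.996, -0.092, 0.002]
ft_force: [0.2, 0.4, -0.9]
gripper_width: 0.0872
t 3.2 tcp [ 0.4742 -0.2753  0.0441] yaw -10.59 tilt [ 0.0035 -0.0031 -1.    ] F [ 0.2  0.4 -0.9] w 0.0872
shift cm [0.01 0.02 0.06] twist 0.0
```

```bash
python3 -m handwheel '[[[0,0,0,0],[0,0,0,0],[0,0,0,0],[0,0,0,0],[0,0,0,0]]]' 0 30; python3 -m handwheel '[[[0,0,0,0],[0,0,0,0],[0,0,0,0]]]' 0 30; python3 - <<'E'
from h import *
go([.4742,-.2755,.12])
E
```

```text
t: 3.82
ee_pos: [0.4741, -0.2753, 0.0441]
eef_rot: [0.001, 0.996, -0.092, 0.002]
ft_force: [-1.2, 0.3, -0.3]
gripper_width: 0.0448
t: 4.2
ee_pos: [0.4741, -0.2753, 0.0441]
eef_rot: [0.001, 0.996, -0.092, 0.002]
ft_force: [-0.1, 1.3, -0.2]
gripper_width: 0.015
t 4.2 tcp [ 0.4741 -0.2753  0.0441] yaw -10.59 tilt [ 0.0035 -0.0031 -1.    ] F [-0.1  1.3 -0.2] w 0.015Traceback (most recent call last):
  File "<stdin>", line 2, in <module>
  File "h.py", line 24, in go
    print("t",round(s['t'],2),"tcp",p.round(4),"yaw",cur.round(2),"tilt",R[:,2].round(4),"F",s['ft_force'].round(1),"w",round(s['gripper_width'],4)); print("shift cm",d.round(2),"twist",tw.round(1))
                                                                                                                                                                                          ^^^^^^^^
AttributeError: 'int' object has no attribute 'round'
```

```bash
sed -i 's/tw.round(1)/round(float(tw),1)/' h.py; python3 -m handwheel '[[[0,0,-4,0],[0,0,-10,0],[0,0,-15.5,0],[0,0,-15.5,0]]]' ; python3 - <<'E'
from h import *
cm,im=wsnap("pics/w4")
go([.674,-.0155,.20],-10.6)
E
```

```text
t: 4.7
ee_pos: [0.476, -0.2759, 0.204]
eef_rot: [0.003, 0.996, -0.092, 0.006]
ft_force: [-0.1, -0.3, -1.4]
gripper_width: 0.0136
t 4.75 tcp [ 0.4746 -0.2754  0.2011] yaw -10.59 tilt [ 0.007  -0.0052 -1.    ] F [-0.6 -1.3 -0.7] w 0.0134
shift cm [ 14.82 -29.21   0.12] twist 0.0
```

View pics/w4.png

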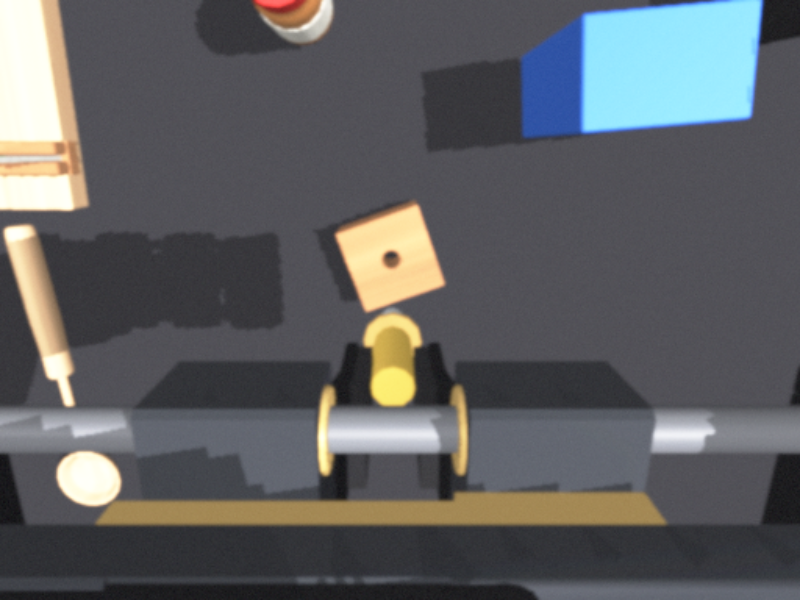

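The pin is in the fingers at wrist (392,360), upright, and the rest hole at (391,259) is empty.

```bash
python3 -m handwheel '[[[3,-6,0,0],[6,-12,0,0],[9,-18,0,0],[12,-24,0,0],[14.2,-28.4,0,0]]]' ; python3 -m handwheel '[[[0,0,0,0],[0,0,0,0],[0,0,0,0]]]'; python3 - <<'E'
from h import *
import pickle
cm,im=wsnap("pics/w5");pickle.dump(cm,open("pics/w5.pkl","wb"))
go([.674,-.0155,.20],-10.6)
print(proj(cm,[.674,-.0155,.031]))
E
```

```text
t: 5.38
ee_pos: [0.6634, -0.025, 0.1992]
eef_rot: [0.002, 0.996, -0.092, 0.002]
ft_force: [0.7, -0.9, -0.9]
gripper_width: 0.0137
t: 5.75
ee_pos: [0.6628, -0.0269, 0.1985]
eef_rot: [0.003, 0.996, -0.094, 0.002]
ft_force: [-0.2, -0.0, -1.1]
gripper_width: 0.0133
t 5.8 tcp [ 0.6629 -0.0269  0.1989] yaw -10.74 tilt [ 0.004  -0.0059 -1.    ] F [-0.   0.7 -0.2] w 0.014
shift cm [ 0.88 -1.32 -0.11] twist -0.1
(np.float64(237.81170045274834), np.float64(155.2263546533853))
```

View pics/w5.png

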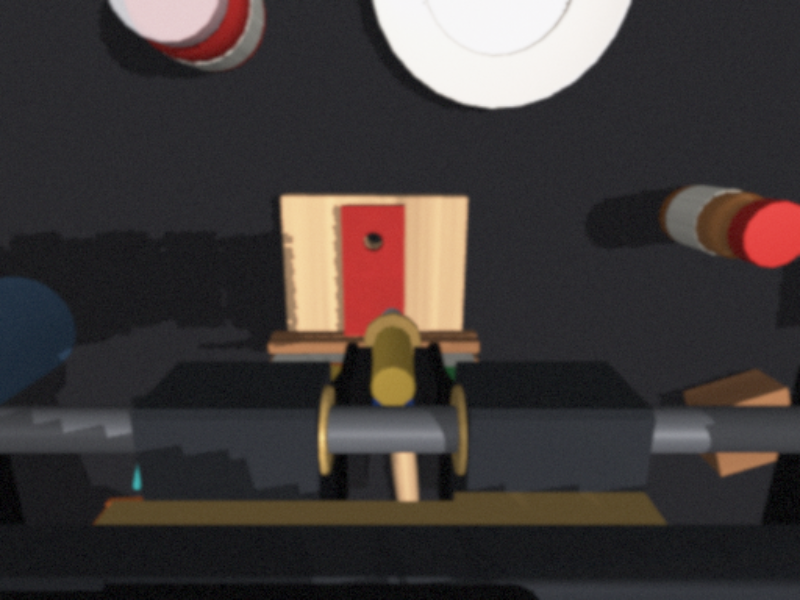

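```bash
python3 - <<'E'
from h import *
import pickle
cm=pickle.load(open("pics/w5.pkl","rb"));im=np.load("pics/w5.npy")
h=im[145:165,228:250].astype(int);m=(im.astype(int)[:,:,0]<90);m[:148]=0;m[161:]=0;m[:,:230]=0;m[:,248:]=0
ys,xs=np.nonzero(m);print(len(xs),xs.mean(),ys.mean())
print(atz(cm,xs.mean(),ys.mean(),.031),atz(cm,238.2,153.7,.031))
go([.6745,-.0155,.10],-10.6)
E
```

```text
45 239.15555555555557 152.57777777777778
[ 0.67658926 -0.01751285  0.031     ] [ 0.67557234 -0.01624813  0.031     ]
t 5.8 tcp [ 0.6629 -0.0269  0.1989] yaw -10.74 tilt [ 0.004  -0.0059 -1.    ] F [-0.   0.7 -0.2] w 0.014
shift cm [ 0.88 -1.38  9.89] twist -0.1
```

```bash
python3 -m handwheel '[[[0.9,-1.3,3,0],[0.9,-1.3,8,0],[0.9,-1.3,9.9,0],[0.9,-1.3,9.9,0],[0.9,-1.3,9.9,0]]]' ; python3 - <<'E'
from h import *
import pickle
go([.6745,-.0155,.10],-10.6)
cm,im=wsnap("pics/w6");pickle.dump(cm,open("pics/w6.pkl","wb"))
go([.6745,-.0155,.10],-10.6)
X=proj(cm,[.6745,-.0155,.031]);print(X);crop(im,X[0],X[1]+15,40,"pics/w6c.png")
E
```

```text
t: 6.42
ee_pos: [0.6757, -0.0167, 0.1022]
eef_rot: [0.003, 0.996, -0.094, 0.004]
ft_force: [0.7, 0.2, 0.5]
gripper_width: 0.0137
t 6.42 tcp [ 0.6757 -0.0167  0.1022] yaw -10.78 tilt [ 0.0069 -0.0061 -1.    ] F [0.7 0.2 0.5] w 0.0137
shift cm [-0.15 -0.1   0.21] twist -0.2
t 6.47 tcp [ 0.6759 -0.0166  0.1023] yaw -10.77 tilt [ 0.0073 -0.006  -1.    ] F [-0.3 -0.7  0.5] w 0.0139
shift cm [-0.16 -0.08  0.23] twist -0.2
(np.float64(248.98040157027626), np.float64(190.13811946373494))
pics/w6c.png x0,y0,s 208 165 7.375
```

View pics/w6c.png

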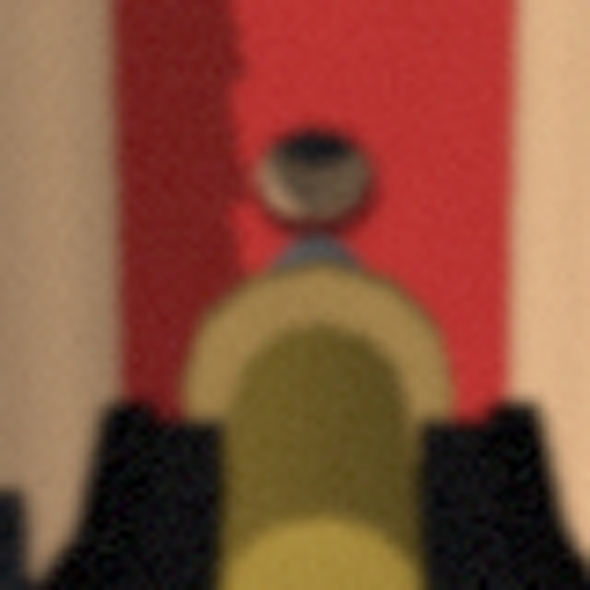

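```bash
python3 - <<'E'
from h import *
import pickle
cm=pickle.load(open("pics/w6.pkl","rb"));s,p,R=tool()
H=atz(cm,250.4,188.57,.031);print("hole",H,"tool axis at z=.031 rel",(R.T@(H-p)*1000).round(2))
x0,y0,sc=208,165,7.375
def circ(z,r,dx=0,dy=0,n=72):
    a=np.linspace(0,2*np.pi,n);P=[p+R@np.array([dx+r*np.cos(t),dy+r*np.sin(t),z]) for t in a]
    q=np.array([proj(cm,X) for X in P]);return (q+.5-[x0,y0])*sc
for nm,z,r in (("collar top",.0061,.0115),("collar bot",.0101,.0115),("tip",.0381,.005),("grip top",-.0339,.0075)):
    for dx in (0,.001):
        q=circ(z,r,dx);print(nm,dx,"x",q[:,0].min().round(),q[:,0].max().round(),"y",q[:,1].min().round(),q[:,1].max().round())
E
```

```text
hole [ 0.67559335 -0.01689044  0.031     ] tool axis at z=.031 rel [-7.900e-01  4.000e-02  7.129e+01]
collar top 0 x 178.0 449.0 y 263.0 516.0
collar top 0.001 x 177.0 449.0 y 252.0 505.0
collar bot 0 x 180.0 447.0 y 248.0 497.0
collar bot 0.001 x 180.0 447.0 y 237.0 486.0
tip 0 x 263.0 366.0 y 220.0 317.0
tip 0.001 x 263.0 366.0 y 210.0 307.0
grip top 0 x 202.0 419.0 y 509.0 707.0
grip top 0.001 x 202.0 420.0 y 496.0 694.0
```

View pics/w6.png

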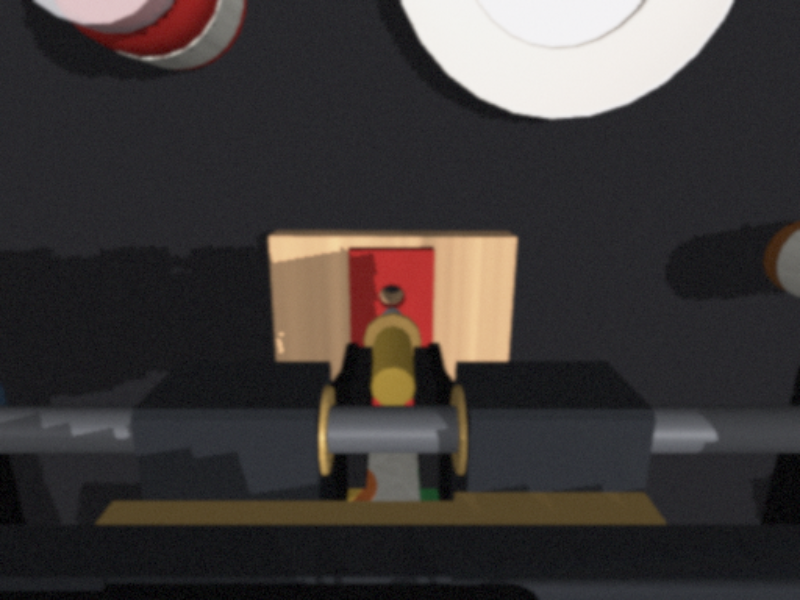

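Hole at crop (316,177) on the tongue's centre line, pin collar x-centre at 318. The pin tip needs about +0.4 mm in x and -0.35 mm in y. I go down close and look again.

```bash
python3 -m handwheel '[[[0.04,-0.03,1.2,0],[0.04,-0.03,2.5,0],[0.04,-0.03,2.5,0],[0.04,-0.03,2.5,0]]]' ; cat > pinfit.py <<'E'
from h import *
import sys,pickle
def show(name):
    cm,im=wsnap("pics/"+name);s,p,R=tool()
    pickle.dump((cm,p,R),open(f"pics/{name}.pkl","wb"))
    x0,y0=208,165
    c=im[165:235,208:293,::-1];sc=7;c=cv2.resize(c,None,fx=sc,fy=sc,interpolation=cv2.INTER_CUBIC)
    cv2.imwrite(f"pics/{name}c.png",c)
    def circ(z,r,dx=0,dy=0,n=72):
        a=np.linspace(0,2*np.pi,n);P=[p+R@np.array([dx+r*np.cos(t),dy+r*np.sin(t),z]) for t in a]
        return (np.array([proj(cm,X) for X in P])+.5-[x0,y0])*sc
    for nm,z,r in (("collar top",.0061,.0115),("collar bot",.0101,.0115),("tip",.0381,.005),("grip top",-.0339,.0075)):
        q=circ(z,r);print(nm,"x",q[:,0].min().round(),q[:,0].max().round(),"y",q[:,1].min().round(),q[:,1].max().round())
    print("p",p.round(4),"tilt",R[:,2].round(4),s['ft_force'].round(1))
if __name__=="__main__": show(sys.argv[1])
E
python3 pinfit.py w7
```

```text
t: 6.98
ee_pos: [0.6764, -0.0164, 0.0771]
eef_rot: [0.003, 0.996, -0.094, 0.004]
ft_force: [0.4, -0.0, -0.1]
gripper_width: 0.0138
collar top x 170.0 428.0 y 249.0 490.0
collar bot x 173.0 426.0 y 235.0 471.0
tip x 251.0 349.0 y 208.0 300.0
grip top x 193.0 400.0 y 483.0 671.0
p [ 0.6766 -0.0165  0.0775] tilt [ 0.0075 -0.006  -1.    ] [-0.5  0.3 -0.7]
```

View pics/w7c.png

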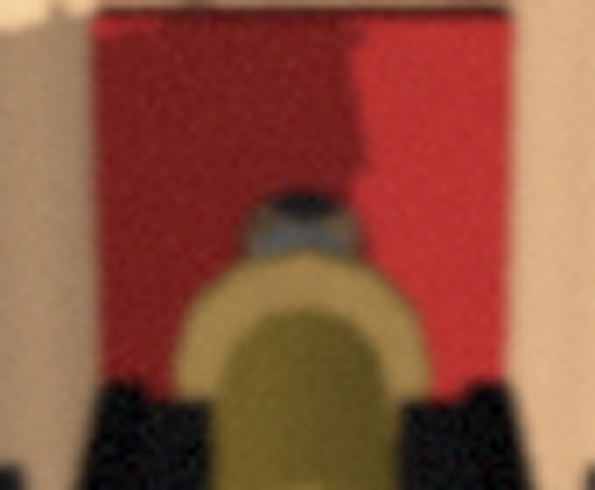

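```bash
python3 - <<'E'
from h import *
import pickle
cm,p,R=pickle.load(open("pics/w7.pkl","rb"))
px=lambda x,y:(208+x/7-.5,165+y/7-.5)
def rel(x,y,zt):
    c,d=ray(cm,*px(x,y));c=R.T@(c-p);d=R.T@d;return ((c+d*(zt-c[2])/d[2])*1000).round(2)
hz=(.0775-.031)
for y in (248,252): print("hole c",rel(303.5,y,hz))
print("hole far edge",rel(303.5,190,hz)-[6.5,0,0]); print("hole L,R",rel(243,248,hz),rel(364,248,hz))
print("tip far edge -> centre",rel(303,220,.0381)-[5,0,0],"collar bot",rel(303,250,.0101)-[11.5,0,0],"collar L/R",rel(174,360,.0061),rel(430,360,.0061))
E
```

```text
hole c [-2.18  0.33 46.5 ]
hole c [-2.63  0.33 46.5 ]
hole far edge [-2.22  0.33 46.5 ]
hole L,R [-2.18 -6.11 46.5 ] [-2.18  6.76 46.5 ]
tip far edge -> centre [-1.3   0.29 38.1 ] collar bot [-1.45  0.36 10.1 ] collar L/R [  1.07 -11.12   6.1 ] [ 1.08 11.67  6.1 ]
```

```bash
python3 -m handwheel '[[[-0.08,0,0.2,0],[-0.08,0,0.7,0],[-0.08,0,1.1,0],[-0.08,0,1.5,0],[-0.08,0,1.5,0]]]' ; python3 pinfit.py w8
```

```text
t: 7.65
ee_pos: [0.6757, -0.0164, 0.0619]
eef_rot: [0.003, 0.996, -0.094, 0.004]
ft_force: [-0.4, -0.7, -0.6]
gripper_width: 0.0138
collar top x 169.0 427.0 y 249.0 490.0
collar bot x 172.0 425.0 y 235.0 471.0
tip x 251.0 348.0 y 208.0 300.0
grip top x 193.0 399.0 y 483.0 671.0
p [ 0.6759 -0.0164  0.0622] tilt [ 0.0071 -0.0059 -1.    ] [ 0.7  0.7 -0.1]
```

View pics/w8c.png

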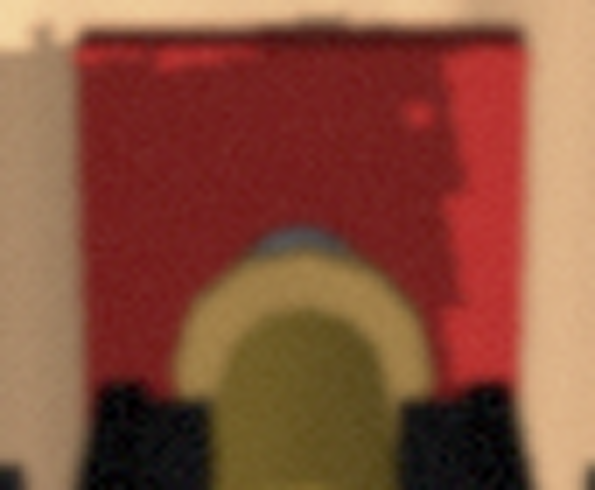

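No force and the pin has not slipped, so the tip is about 7 mm into the tongue. I continue down.

```bash
python3 -m handwheel '[[[0,0,0.4,0],[0,0,0.8,0],[0,0,1.2,0],[0,0,1.6,0],[0,0,1.8,0]]]'; python3 -m handwheel '[[[0,0,0.2,0],[0,0,0.3,0],[0,0,0.4,0]]]'; python3 pinfit.py w9
```

```text
t: 8.32
ee_pos: [0.6758, -0.0165, 0.0438]
eef_rot: [0.003, 0.996, -0.094, 0.004]
ft_force: [0.9, 1.0, -0.4]
gripper_width: 0.0141
t: 8.7
ee_pos: [0.6764, -0.0164, 0.041]
eef_rot: [0.003, 0.996, -0.094, 0.004]
ft_force: [-2.8, 0.1, 11.7]
gripper_width: 0.0138
collar top x 170.0 427.0 y 250.0 490.0
collar bot x 172.0 425.0 y 236.0 472.0
tip x 251.0 348.0 y 209.0 301.0
grip top x 193.0 399.0 y 484.0 671.0
p [ 0.6765 -0.0164  0.0411] tilt [ 0.0081 -0.006  -0.9999] [-2.8 -0.3  6.3]
```

View pics/w9.png

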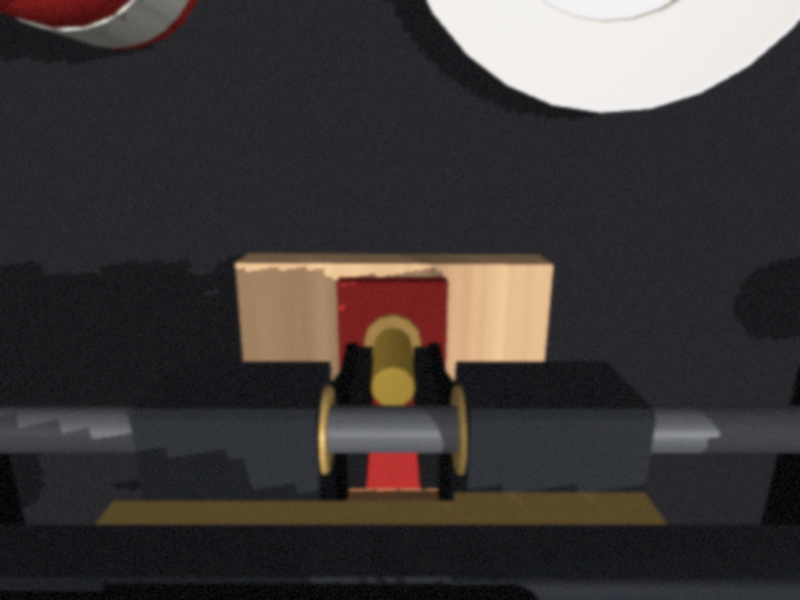

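The collar is down on the tongue: TCP at 41 mm as predicted, with 6–12 N of reaction. I release and raise.

```bash
python3 -m handwheel '[[[0,0,-0.05,0],[0,0,-0.05,0],[0,0,-0.05,0]]]' 0.6 20; python3 -m handwheel '[[[0,0,-2,0],[0,0,-6,0],[0,0,-11,0],[0,0,-16,0],[0,0,-16,0]]]'; python3 - <<'E'
from h import *
cm,im=wsnap("pics/w10");go([.475,.2335,.2],83.2)
X=proj(cm,[.6755,-.017,.055]);print(X);crop(im,*X,50,"pics/w10c.png")
S=vision.snapshot("scene");crop(S,200,230,45,"pics/s10.png")
E
```

```text
t: 9.12
ee_pos: [0.6764, -0.0164, 0.0414]
eef_rot: [0.003, 0.996, -0.094, 0.004]
ft_force: [-0.9, 0.0, 0.2]
gripper_width: 0.0363
t: 9.75
ee_pos: [0.6776, -0.015, 0.2082]
eef_rot: [0.002, 0.996, -0.094, 0.009]
ft_force: [-0.3, -0.0, -1.3]
gripper_width: 0.0522
t 9.8 tcp [ 0.6764 -0.0152  0.2051] yaw -10.76 tilt [ 0.0131 -0.006  -0.9999] F [ 0.1  0.8 -1.5] w 0.0523
shift cm [-24.43 -20.67   0.09] twist -94.0
(np.float64(252.69790606693186), np.float64(169.60518791369685))
pics/w10c.png x0,y0,s 202 119 5.9
pics/s10.png x0,y0,s 155 185 6.555555555555555
```

View pics/w10c.png

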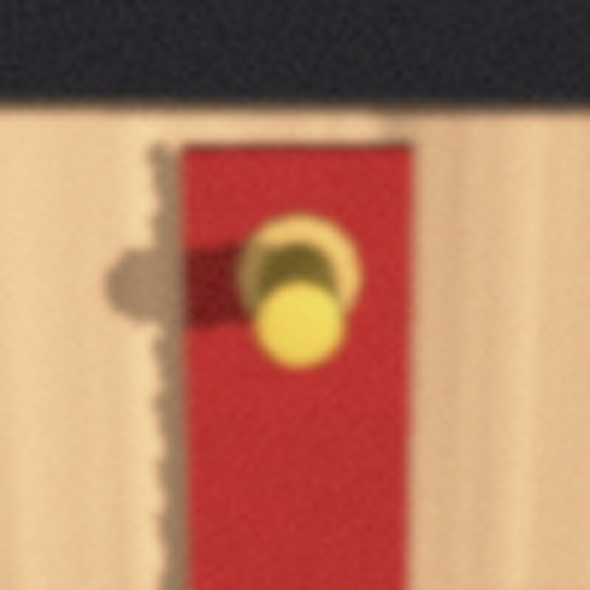

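View pics/s10.png

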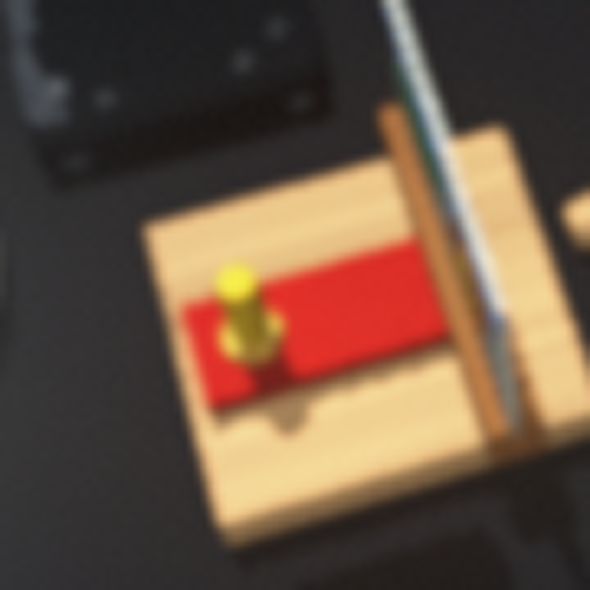

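The pin stands upright with its collar flat on the tongue, at wrist crop (300,275) and scene crop (250,335), and it is released. On the way to the clip I measure the card from above at the final yaw.

```bash
python3 - <<'E'
from h import *
go([.594,-.001,.21],79.4)
E
python3 -m handwheel '[[[-8.0,-2.9,-1,-20],[-8.0,-2.9,-1,-40],[-8.0,-2.9,-1,-60],[-8.0,-2.9,-1,-80],[-8.0,-2.9,-1,-90]]]' 1
```

```text
t 9.85 tcp [ 0.6754 -0.0154  0.2028] yaw -10.76 tilt [ 0.0098 -0.0062 -0.9999] F [0.4 1.  0.1] w 0.0521
shift cm [-8.26  0.11 -0.8 ] twist -90.2
t: 10.48
ee_pos: [0.6012, 0.0279, 0.2107]
eef_rot: [0.004, 0.929, 0.369, 0.002]
ft_force: [-0.0, -0.2, -0.3]
gripper_width: 0.0858
```

```bash
python3 - <<'E'
from h import *
go([.594,-.001,.21],79.4)
E
```

```text
t 10.47 tcp [0.6012 0.0279 0.2107] yaw 43.31 tilt [ 0.0074 -0.0064 -1.    ] F [-0.  -0.2 -0.3] w 0.0858
shift cm [-2.51  1.61  0.08] twist -36.1
```

```bash
python3 -m handwheel '[[[-2.5,1.6,0,-10],[-2.5,1.6,0,-20],[-2.5,1.6,0,-30],[-2.5,1.6,0,-36],[-2.5,1.6,0,-36]]]'; python3 - <<'E'
from h import *
import pickle
ctrl.state();cm,im=wsnap("pics/w11");cm,im=wsnap("pics/w11");s,p,R=tool();pickle.dump((cm,p,R),open("pics/w11.pkl","wb"))
go([.475,.2335,.18],83.2)
X=proj(cm,[.594,-.001,.126]);print(X);crop(im,*X,70,"pics/w11c.png")
E
```

```text
t: 11.1
ee_pos: [0.5933, -0.001, 0.2098]
eef_rot: [0.004, 0.77, 0.638, 0.0]
ft_force: [0.4, -0.6, 0.0]
gripper_width: 0.0871
t 11.2 tcp [ 0.5936 -0.0009  0.2102] yaw 79.16 tilt [ 0.0062 -0.0063 -1.    ] F [ 0.2 -0.1  0.1] w 0.0868
shift cm [ 20.81 -16.08   2.8 ] twist -4.0
(np.float64(251.13818667821837), np.float64(182.45794601749984))
pics/w11c.png x0,y0,s 181 112 4.214285714285714
```

View pics/w11.png

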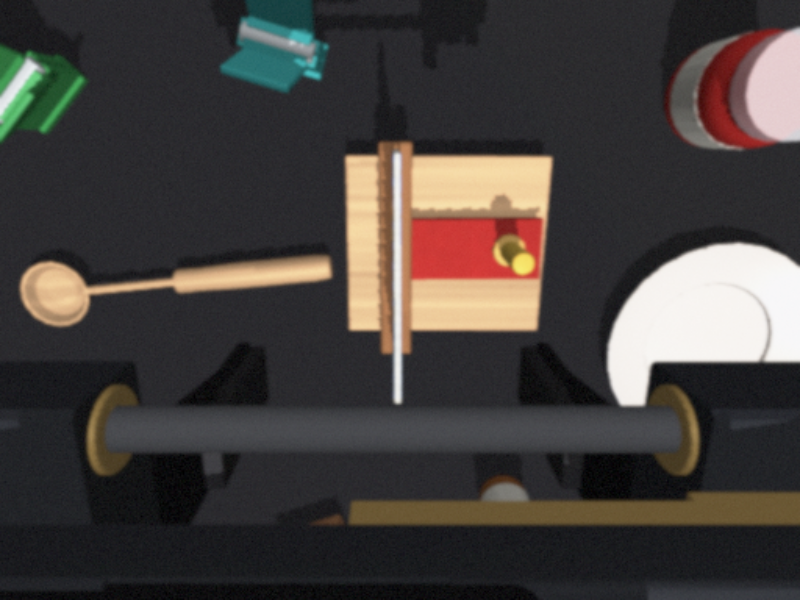

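View pics/w11c.png

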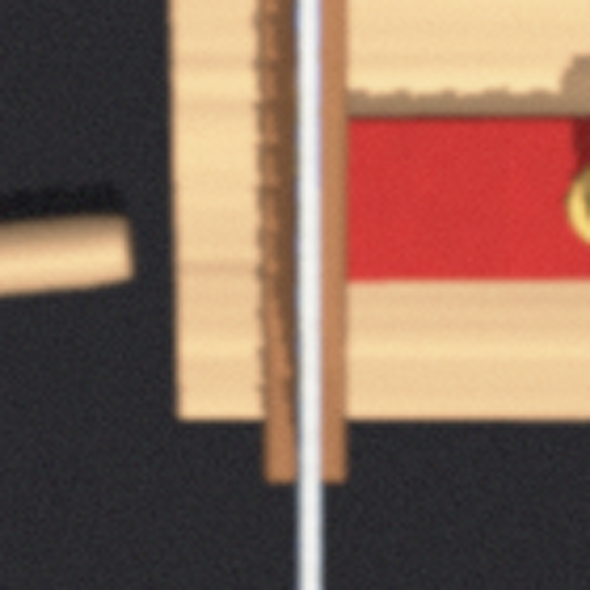

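The card's top edge runs at wrist column 397 from row 148 (its +y end) to below 403, straight and parallel to the tool's x.

```bash
python3 - <<'E'
from h import *
import pickle
cm,p,R=pickle.load(open("pics/w11.pkl","rb"))
f=lambda x,y:((x+.5)/1.5625-.5,(y+.5)/1.5625-.5)
A=atz(cm,*f(397,148),.126);B=atz(cm,*f(398,403),.126);M=atz(cm,*f(397.5,286),.126)
print(A,B,M,np.degrees(np.arctan2(*(A-B)[1::-1])))
d=(A-B)/np.linalg.norm(A-B);C=A-.07*d;print("mid",C,"in tool",(R.T@(C-p)*1000).round(1))
E
```

```text
[0.60973358 0.06949452 0.126     ] [ 0.58358306 -0.07185489  0.126     ] [ 0.59651168 -0.00184935  0.126     ] 79.51843562114934
mid [0.59699924 0.00066257 0.126     ] in tool [ 2.6  2.4 84.2]
```

```bash
python3 -m handwheel '[[[5,-3.9,0,-1],[10,-7.8,0,-2],[15,-11.7,0,-3],[19,-14.7,0,-4],[20.8,-16.1,0,-4]]]'; python3 -m handwheel '[[[0,0,0,0],[0,0,0,0]]]'; python3 - <<'E'
from h import *
import pickle
cm,im=wsnap("pics/w12");s,p,R=tool();pickle.dump((cm,p,R),open("pics/w12.pkl","wb"))
go([.475,.2335,.18],83.2)
X=proj(cm,[.475,.2335,.05]);print(X);crop(im,*X,60,"pics/w12c.png")
E
```

```text
t: 11.82
ee_pos: [0.4724, 0.2369, 0.2082]
eef_rot: [0.004, 0.747, 0.665, 0.0]
ft_force: [0.7, -0.7, 0.2]
gripper_width: 0.0868
t: 12.08
ee_pos: [0.4729, 0.2359, 0.208]
eef_rot: [0.004, 0.748, 0.664, 0.0]
ft_force: [1.0, 0.2, -0.7]
gripper_width: 0.087
t 12.12 tcp [0.4732 0.2355 0.208 ] yaw 83.16 tilt [ 0.0061 -0.0063 -1.    ] F [ 0.3 -0.1 -0.3] w 0.0873
shift cm [-0.16  0.19  2.8 ] twist -0.0
(np.float64(252.40439561478954), np.float64(165.3538525371736))
pics/w12c.png x0,y0,s 192 105 4.916666666666667
```

View pics/w12.png

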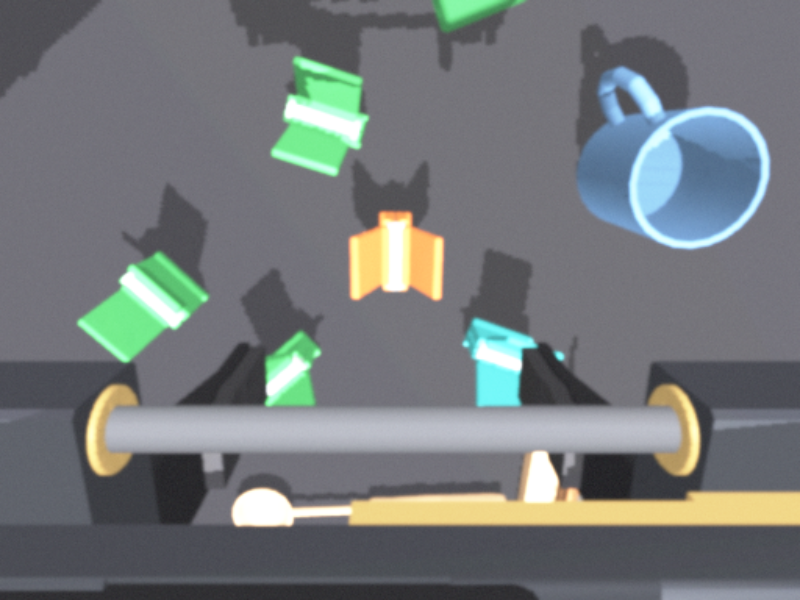

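View pics/w12c.png

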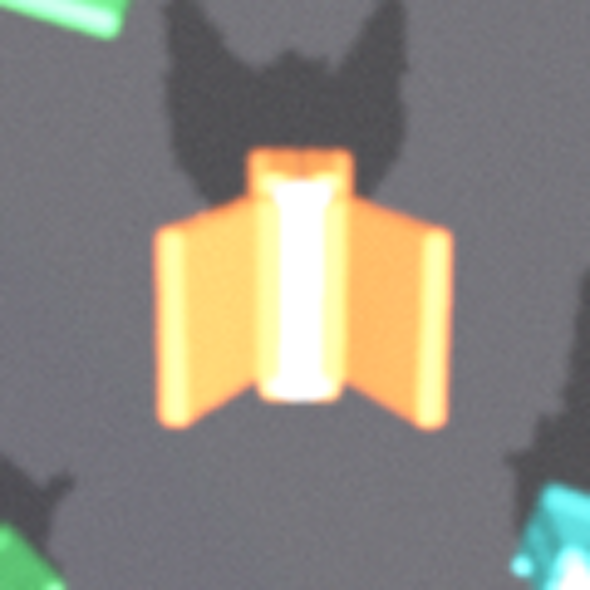

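The orange clip's rod is at wrist (396,255). Its tail tips are symmetric at (358,268) and (436,268), 60 px apart, which fits 58 mm at 78 mm height. The green and turquoise look-alikes are all clear of the finger paths.

```bash
python3 - <<'E'
from h import *
import pickle
cm,p,R=pickle.load(open("pics/w12.pkl","rb"))
f=lambda x,y:(192+(x+.5)/4.917-.5,105+(y+.5)/4.917-.5)
t=atz(cm,*f(303.5,329),.078);h=atz(cm,*f(303,290),.044);print("tips",t,"rod",h,"tool",(R.T@(t-p)*1000).round(1),(R.T@(h-p)*1000).round(1))
a=atz(cm,*f(303,182),.044);b=atz(cm,*f(303,396),.044);print(a,b,np.degrees(np.arctan2(*(a-b)[1::-1])))
go([t[0],t[1],.058],83.2)
E
```

```text
tips [0.47564201 0.23365618 0.078     ] rod [0.47601643 0.23397036 0.044     ] tool [ -0.8   1.8 130. ] [ -0.2   1.9 164. ]
[0.47881273 0.25776146 0.044     ] [0.47316416 0.20970307 0.044     ] 83.29646440154033
t 12.12 tcp [0.4732 0.2355 0.208 ] yaw 83.16 tilt [ 0.0061 -0.0063 -1.    ] F [ 0.3 -0.1 -0.3] w 0.0873
shift cm [-0.07  0.17 15.  ] twist -0.0
```

```bash
python3 -m handwheel '[[[-0.05,0.17,5,0],[-0.05,0.17,10,0],[-0.05,0.17,14,0],[-0.05,0.17,15,0],[-0.05,0.17,15,0]]]'; python3 -m handwheel '[[[0,0,0,0],[0,0,0,0]]]'; python3 - <<'E'
from h import *
cm,im=wsnap("pics/w13")
go([.4756,.2337,.058],83.2)
E
```

```text
t: 12.75
ee_pos: [0.4763, 0.2333, 0.0584]
eef_rot: [0.004, 0.748, 0.663, 0.0]
ft_force: [-0.1, -0.3, 0.1]
gripper_width: 0.0871
t: 13.0
ee_pos: [0.4773, 0.2335, 0.0598]
eef_rot: [0.005, 0.749, 0.663, 0.001]
ft_force: [0.3, 0.8, 0.3]
gripper_width: 0.0871
t 13.05 tcp [0.477  0.2335 0.0595] yaw 83.07 tilt [ 0.0076 -0.0059 -1.    ] F [-0.3  1.  -0.2] w 0.0865
shift cm [ 0.   -0.15  0.15] twist -0.1
```

View pics/w13.png

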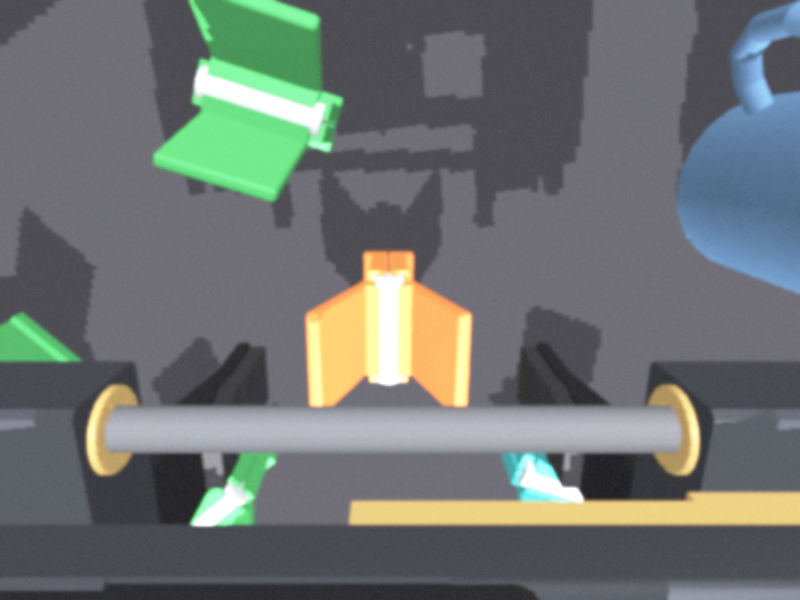

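The clip sits between the open fingers with tails at wrist columns 305 and 471 (middle 388, finger middle 393). I shift by about 1.5 mm and take it lightly.

```bash
python3 -m handwheel '[[[0,-0.15,0.12,0],[0,-0.15,0.12,0],[0,-0.15,0.12,0]]]'; python3 -m handwheel '[[[0,0,0,0],[0,0,0,0],[0,0,0,0],[0,0,0,0],[0,0,-0.1,0]]]' 0.6 8;  python3 - <<'E'
from h import *
cm,im=wsnap("pics/w14")
go([.4756,.2337,.058],83.2)
E
```

```text
t: 13.42
ee_pos: [0.4756, 0.2337, 0.0584]
eef_rot: [0.005, 0.749, 0.663, 0.001]
ft_force: [-0.9, 0.3, 0.2]
gripper_width: 0.0875
t: 14.05
ee_pos: [0.4755, 0.2337, 0.0593]
eef_rot: [0.005, 0.749, 0.663, 0.001]
ft_force: [0.1, 0.3, 0.2]
gripper_width: 0.0535
t 14.1 tcp [0.4756 0.2338 0.0595] yaw 83.08 tilt [ 0.0078 -0.0059 -1.    ] F [0.8 0.2 0.8] w 0.0526
shift cm [-0.   -0.    0.15] twist -0.1
```

View pics/w14.png

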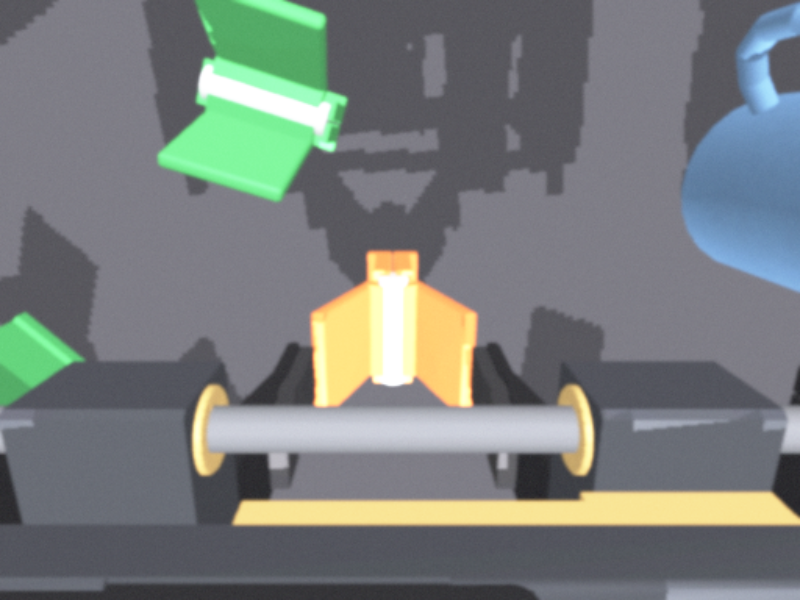

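```bash
python3 -m handwheel '[[[0,0,-0.1,0],[0,0,-0.2,0],[0,0,-0.3,0],[0,0,-0.3,0]]]' 0.5 12; python3 -m handwheel '[[[0,0,-1,0],[0,0,-2,0],[0,0,-3,0],[0,0,-3,0],[0,0,-3,0]]]' ;  python3 - <<'E'
from h import *
cm,im=wsnap("pics/w15")
go([.4756,.2337,.1],83.2)
E
```

```text
t: 14.6
ee_pos: [0.4756, 0.2338, 0.0626]
eef_rot: [0.005, 0.748, 0.663, 0.001]
ft_force: [0.2, 0.1, -0.8]
gripper_width: 0.0433
t: 15.22
ee_pos: [0.4753, 0.2338, 0.0925]
eef_rot: [0.005, 0.749, 0.663, 0.001]
ft_force: [0.5, -0.2, -0.9]
gripper_width: 0.0436
t 15.28 tcp [0.4752 0.2338 0.0923] yaw 83.07 tilt [ 0.0076 -0.0061 -1.    ] F [ 1.2 -0.3 -0.7] w 0.0435
shift cm [-0.    0.05 -0.77] twist -0.1
```

View pics/w15.png

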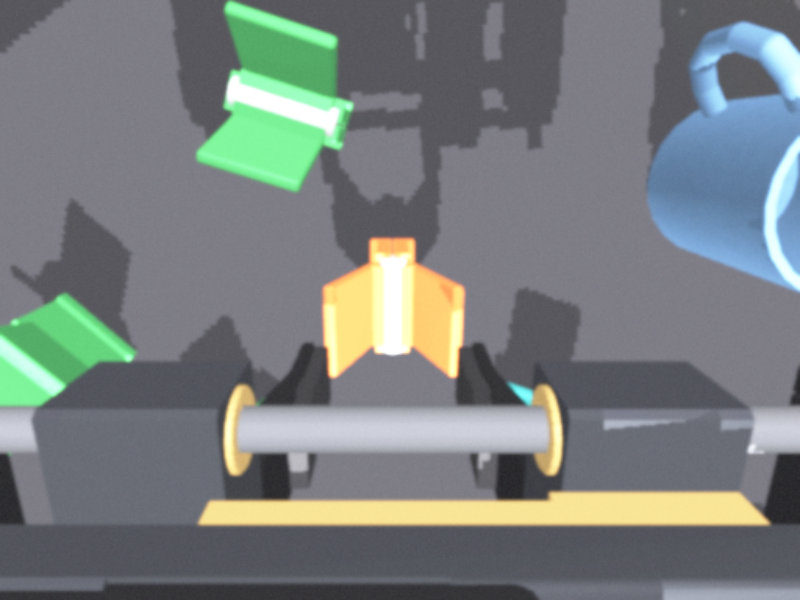

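The wrist view is ambiguous about whether the clip came up, so I check with the fixed cameras.

```bash
python3 - <<'E'
from h import *
a=vision.snapshot("scene");b=vision.snapshot("top")
crop(a,321,270,40,"pics/s15.png",400);crop(b,169,197,40,"pics/t15.png",400)
x=cv2.resize(cv2.imread("pics/s15.png"),(400,400));y=cv2.resize(cv2.imread("pics/t15.png"),(400,400));cv2.imwrite("pics/m15.png",np.hstack([x,y]))
E
```

```text
pics/s15.png x0,y0,s 281 230 5.0
pics/t15.png x0,y0,s 129 157 5.0
```

View pics/m15.png

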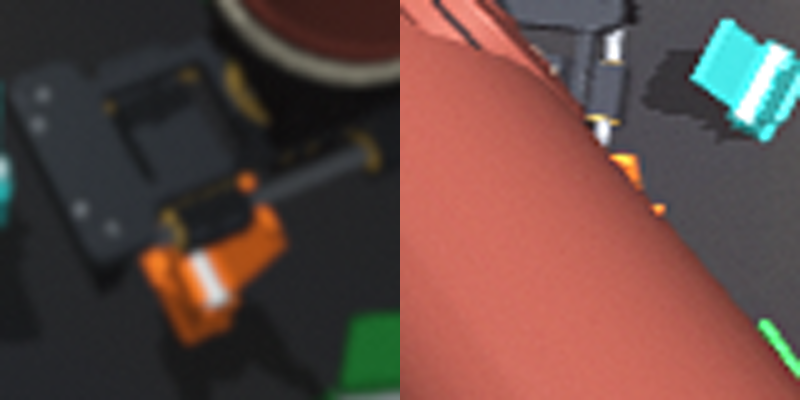

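```bash
python3 - <<'E'
from h import *
cm=vision.camera_model("wrist");s,p,R=tool()
print(p,s['gripper_width'])
f=lambda x,y:((x+.5)/1.5625-.5,(y+.5)/1.5625-.5)
for n,(x,y) in dict(Lfar=(325,288),Lnear=(330,375),Rfar=(463,288),Rnear=(458,375)).items():
    X=atz(cm,*f(x,y),.078);print(n,X.round(4),(R.T@(X-p)*1000).round(1))
g=lambda P:np.array(proj(cm,p+R@np.array(P)/1000))*1.5625
w=s['gripper_width']*500
for x in(-9.5,9.5):
  for z in (0,-19,-38): print("pad",x,z,g([x,-w,z]).round(),g([x,w,z]).round())
E
```

```text
[0.4751674  0.23380646 0.09226458] 0.043415895611548176
Lfar [0.4504 0.2559 0.078 ] [ 19.1 -27.4  13.9]
Lnear [0.4464 0.2176 0.078 ] [-19.5 -26.7  14.2]
Rfar [0.5057 0.2491 0.078 ] [18.9 28.4 14.4]
Rnear [0.5005 0.2108 0.078 ] [-19.7  27.8  14.6]
pad -9.5 0 [337. 367.] [448. 367.]
pad -9.5 -19 [332. 390.] [453. 390.]
pad -9.5 -38 [325. 417.] [460. 417.]
pad 9.5 0 [336. 322.] [449. 322.]
pad 9.5 -19 [330. 340.] [455. 340.]
pad 9.5 -38 [323. 363.] [462. 363.]
```

The clip is still where it stood and did not come up. I open, go back down, close and look before lifting.

```bash
python3 -m handwheel '[[[0,0,-0.5,0],[0,0,-0.5,0],[0,0,-0.5,0],[0,0,-0.5,0],[0,0,-0.5,0]]]' 1; python3 - <<'E'
from h import *
cm,im=wsnap("pics/w16")
go([.4756,.2337,.057],83.2)
E
```

```text
t: 16.0
ee_pos: [0.4751, 0.2338, 0.0972]
eef_rot: [0.005, 0.749, 0.663, 0.001]
ft_force: [-0.4, -0.7, 0.8]
gripper_width: 0.0831
t 16.05 tcp [0.475  0.2338 0.0972] yaw 83.07 tilt [ 0.0072 -0.0061 -1.    ] F [ 1.7 -0.4  0.1] w 0.0849
shift cm [0.02 0.03 4.02] twist -0.1
```

View pics/w16.png

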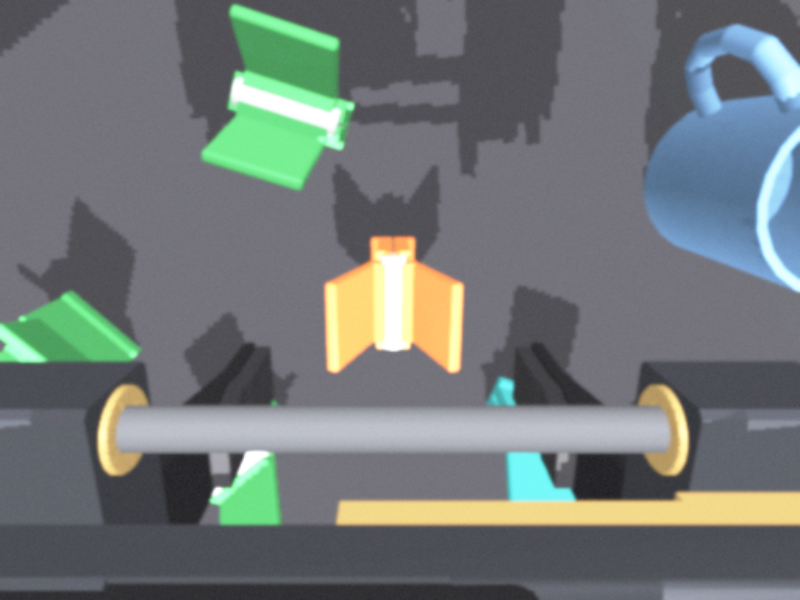

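```bash
python3 -m handwheel '[[[0.03,0.03,2,0],[0.03,0.03,4,0],[0.03,0.03,4.5,0],[0.03,0.03,4.5,0]]]'; python3 -m handwheel '[[[0,0,0,0],[0,0,0,0],[0,0,0,0],[0,0,0,0],[0,0,0,0]]]' 0.5 12;  python3 - <<'E'
from h import *
cm,im=wsnap("pics/w17")
go([.4756,.2337,.057],83.2)
E
```

```text
t: 16.55
ee_pos: [0.4753, 0.2337, 0.0515]
eef_rot: [0.004, 0.748, 0.663, 0.0]
ft_force: [0.9, 0.3, 0.5]
gripper_width: 0.0872
t: 17.18
ee_pos: [0.4771, 0.2341, 0.0531]
eef_rot: [0.005, 0.749, 0.663, 0.002]
ft_force: [0.7, -1.6, 10.4]
gripper_width: 0.048
t 17.23 tcp [0.477  0.2342 0.0531] yaw 83.07 tilt [ 0.0092 -0.0055 -0.9999] F [-0.8 -1.6 11.9] w 0.0463
shift cm [-0.07 -0.13 -0.39] twist -0.1
```

View pics/w17.png

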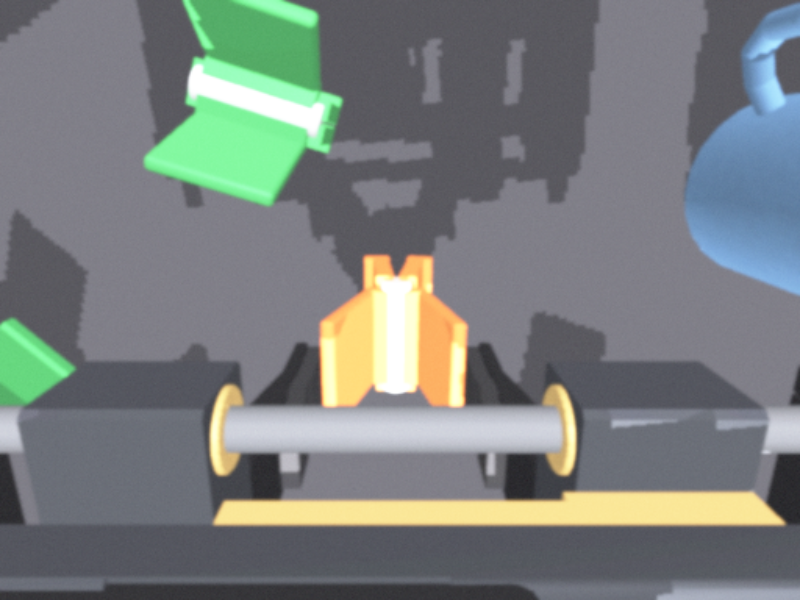

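Now the jaws are opening, at wrist (400,265), and the tails are between the pads. The clip presses on the worktop with 12 N, so I raise a little before squeezing more.

```bash
python3 -m handwheel '[[[0,0,-0.3,0],[0,0,-0.6,0],[0,0,-1,0],[0,0,-1.3,0]]]';  python3 - <<'E'
from h import *
cm,im=wsnap("pics/w18")
go([.4756,.2337,.08],83.2)
E
```

```text
t: 17.73
ee_pos: [0.4768, 0.2342, 0.0663]
eef_rot: [0.005, 0.749, 0.663, 0.002]
ft_force: [-0.4, 0.7, -0.6]
gripper_width: 0.0438
t 17.77 tcp [0.477  0.2344 0.0666] yaw 83.07 tilt [ 0.0095 -0.0054 -0.9999] F [ 0.3  0.3 -0.4] w 0.0435
shift cm [-0.09 -0.11 -1.34] twist -0.1
```

View pics/w18.png

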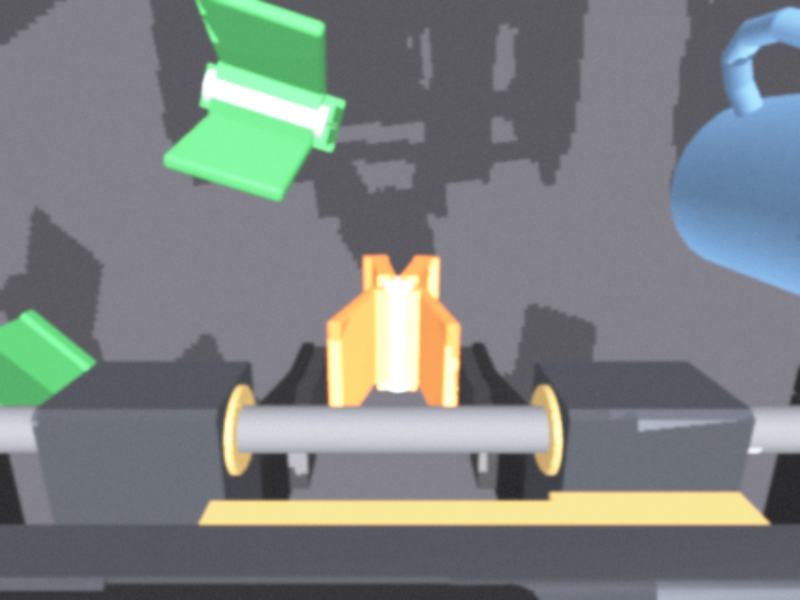

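The clip is lifted and held, unchanged in the wrist frame. I raise it and squeeze to the stop.

```bash
python3 -m handwheel '[[[0,0,-3,0],[0,0,-6,0],[0,0,-9,0],[0,0,-12,0],[0,0,-13.5,0]]]' ; python3 -m handwheel '[[[0,0,0,0],[0,0,0,0],[0,0,0,0],[0,0,0,0],[0,0,0,0]]]' 0 18;   python3 - <<'E'
from h import *
import pickle
cm,im=wsnap("pics/w19");s,p,R=tool();pickle.dump((cm,p,R),open("pics/w19.pkl","wb"))
go([.5966,-.001,.24],79.4)
a=vision.snapshot("scene");np.save("pics/s19.npy",a);cm=vision.camera_model("scene");X=proj(cm,[.4756,.2337,.19]);print(X);crop(a,X[0],X[1],50,"pics/s19.png")
E
```

```text
t: 18.4
ee_pos: [0.4761, 0.2355, 0.2031]
eef_rot: [0.006, 0.749, 0.663, 0.003]
ft_force: [1.0, 0.4, -1.0]
gripper_width: 0.0436
t: 19.02
ee_pos: [0.476, 0.2354, 0.2028]
eef_rot: [0.005, 0.749, 0.663, 0.002]
ft_force: [0.2, 0.2, -0.8]
gripper_width: 0.0233
t 19.07 tcp [0.476  0.2354 0.2028] yaw 83.07 tilt [ 0.0108 -0.0049 -0.9999] F [-0.3 -0.7 -0.7] w 0.0231
shift cm [-22.03  14.86  -3.47] twist 3.7
(np.float64(332.56780885071), np.float64(252.75425605107483))
pics/s19.png x0,y0,s 282 202 5.9
```

View pics/w19.png

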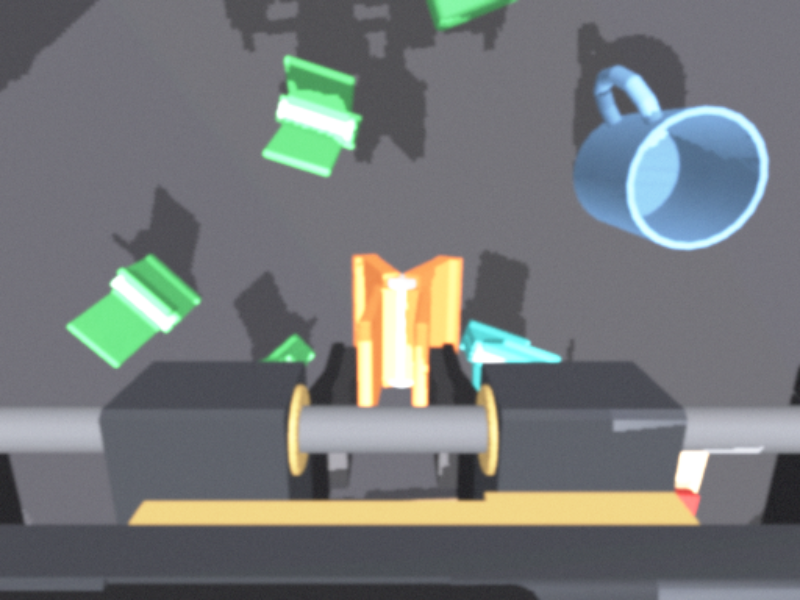

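View pics/s19.png

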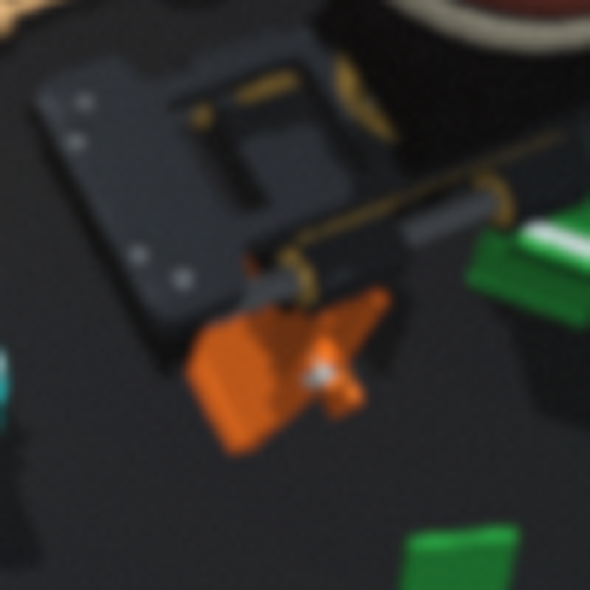

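```bash
python3 - <<'E'
from h import *
im=np.load("pics/w19.npy");c=im[155:265,200:320,::-1];cv2.imwrite("pics/w19c.png",cv2.resize(c,None,fx=5.4,fy=5.4,interpolation=cv2.INTER_CUBIC))
E
```

```text
(no output)
```

View pics/w19c.png

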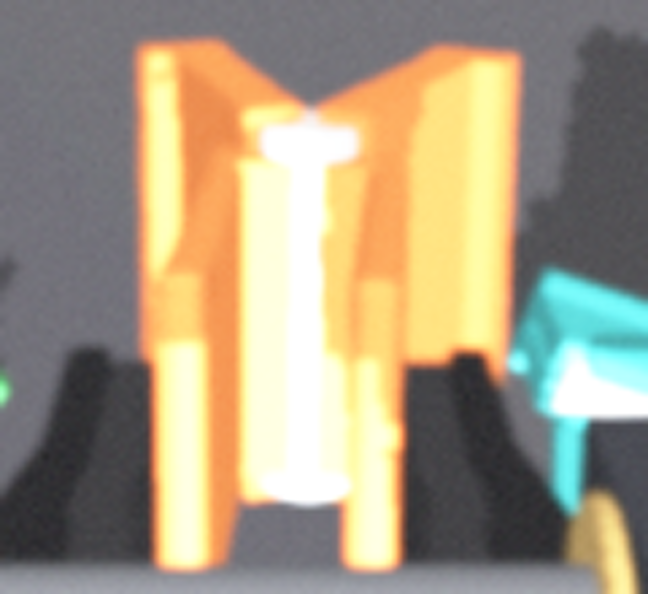

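```bash
python3 - <<'E'
from h import *
import pickle
cm,p,R=pickle.load(open("pics/w19.pkl","rb"))
from scipy.optimize import least_squares
f=lambda x,y:(200+x/5.4-.5,155+y/5.4-.5)
rodfar=f(308,118);rodnear=f(303,503)
jl=f(138,45);jr=f(521,50); tl=f(157,340);tr=f(405,358)
def pr(P): return np.array(proj(cm,p+R@P))
def res(q):
    hx,hy,hz,a,b,yw=q
    M=Ro.from_euler('zyx',[yw,b,a]).as_matrix();h=np.array([hx,hy,hz])
    T=lambda P:pr(h+M@np.array(P))
    r=[]
    r+=list(T([.025,0,-.000])-rodfar) # approx
    r+=list(T([-.025,0,-.000])-rodnear)
    r+=list(T([.025,-.0185,.033])-jl);r+=list(T([.025,.0185,.033])-jr)
    r+=list(T([.020,-.012,-.046])-tl);r+=list(T([.020,.012,-.046])-tr)
    return r
s=least_squares(res,[0,0,.02,0,0,0]);q=s.x
print((q[:3]*1000).round(1),np.degrees(q[3:]).round(2),np.round(s.fun,1))
E
```

```text
[1.6 3.2 4.7] [-4.4   4.17  1.17] [ 0.8  0.7  0.1  2.7  8.3 -2.3 -8.7 -1.3 -2.8  0.4  2.5 -0.5]
```

```bash
python3 - <<'E'
from h import *
import pickle
cm,p,R=pickle.load(open("pics/w19.pkl","rb"))
from scipy.optimize import least_squares
f=lambda x,y:(200+x/5.4-.5,155+y/5.4-.5)
rodfar=f(308,118);rodnear=f(303,503)
jl=f(138,45);jr=f(521,50); tl=f(157,340);tr=f(405,358)
def pr(P): return np.array(proj(cm,p+R@P))
for rl in (.025,.027):
  for b0 in (0,1):
    def res(q):
        hx,hy,hz,a,b,yw,jw=q
        b=b*b0
        M=Ro.from_euler('zyx',[yw,b,a]).as_matrix();h=np.array([hx,hy,hz])
        T=lambda P:pr(h+M@np.array(P))
        r=[]
        r+=list(T([rl,0,-.000])-rodfar)
        r+=list(T([-rl,0,-.000])-rodnear)
        r+=list(T([.025,-jw,.033])-jl);r+=list(T([.025,jw,.033])-jr)
        r+=list(T([.020,-.012,-.046])-tl);r+=list(T([.020,.012,-.046])-tr)
        return r
    s=least_squares(res,[0,0,.02,0,0,0,.02]);q=s.x
    print(rl,(q[:3]*1000).round(1),np.degrees(q[3:6]).round(2),q[6].round(4),np.round(s.fun,1))
E
```

```text
0.025 [-0.4  3.2  6.6] [ -4.35 -31.25   0.9 ] 0.0249 [ 0.7  2.4  0.   5.7 -0.3  2.6 -0.3  3.9 -2.3 -4.6  2.2 -5.8]
0.025 [-2.1  3.4 16.1] [-4.55  4.94  0.93] 0.0256 [ 0.6  2.   0.4 -0.4 -0.3 -1.1 -0.3  0.2 -1.   0.3  0.7 -0.9]
0.027 [-2.5  3.3 12.4] [ -4.43 -46.51   0.88] 0.0255 [ 0.7  0.1 -0.   7.  -0.3  3.6 -0.4  5.  -1.3 -4.9  1.2 -6.2]
0.027 [-4.2  3.6 22.8] [-4.67  5.76  0.95] 0.0263 [ 0.6 -0.2  0.4  0.1 -0.3 -0.7 -0.3  0.7 -0.   0.7 -0.3 -0.6]
```

The clip is fully squeezed (23 mm) with wide-open jaws. It sits tilted by roughly 4–5°, with tails' middle at crop column 280, rod at 307 and jaws at 330. I'll allow for that when centring over the card, then travel high.

```bash
python3 - <<'E'
from h import *
go([.5922,.003,.235],80.4)
E
```

```text
t 19.12 tcp [0.476  0.2355 0.2029] yaw 83.07 tilt [ 0.011  -0.0049 -0.9999] F [-0.4 -0.9 -0.8] w 0.023
shift cm [-21.69  14.37  -2.97] twist 2.7
```

```bash
python3 -m handwheel '[[[0,0,-3,0],[-4,2.7,-3.2,1],[-8,5.4,-3.2,2],[-12,8,-3.2,2.7],[-16,10.7,-3.2,2.7]]]'; python3 - <<'E'
from h import *
go([.5922,.003,.235],80.4)
E
```

```text
t: 19.75
ee_pos: [0.5632, 0.0625, 0.2369]
eef_rot: [0.006, 0.764, 0.645, 0.003]
ft_force: [-0.0, 0.3, -0.8]
gripper_width: 0.0235
t 19.75 tcp [0.5632 0.0625 0.2369] yaw 80.37 tilt [ 0.0114 -0.0051 -0.9999] F [-0.   0.3 -0.8] w 0.0235
shift cm [-5.38  3.85  0.25] twist -0.0
```

```bash
python3 -m handwheel '[[[-2,1.5,0.2,0],[-4,3,0.2,0],[-5.4,3.85,0.2,0],[-5.4,3.85,0.2,0],[-5.4,3.85,0.2,0]]]'; cat > clipfit.py <<'E'
from h import *
import sys,pickle
n=sys.argv[1]
go([.5922,.003,.2],80.4)
cm,im=wsnap("pics/"+n);s,p,R=tool();pickle.dump((cm,p,R),open(f"pics/{n}.pkl","wb"))
c=im[120:265,190:330,::-1];cv2.imwrite(f"pics/{n}c.png",cv2.resize(c,None,fx=4,fy=4,interpolation=cv2.INTER_CUBIC))
S=vision.camera_model("scene");a=vision.snapshot("scene");np.save(f"pics/{n}s.npy",a)
X=proj(S,[.5966,-.001,.14]);print("x0y0",int(X[0])-32,int(X[1])-32);crop(a,X[0],X[1],32,f"pics/{n}s.png",560)
h=[cv2.resize(cv2.imread(f"pics/{n}c.png"),(400,414)),cv2.resize(cv2.imread(f"pics/{n}s.png"),(400,400))]
E
python3 clipfit.py w20
```

```text
t: 20.38
ee_pos: [0.5918, 0.0042, 0.2357]
eef_rot: [0.005, 0.763, 0.646, 0.003]
ft_force: [0.6, 0.4, -0.9]
gripper_width: 0.0237
t 20.38 tcp [0.5918 0.0042 0.2357] yaw 80.46 tilt [ 0.0115 -0.0046 -0.9999] F [ 0.6  0.4 -0.9] w 0.0237
shift cm [-0.1   0.01  3.57] twist 0.1
x0y0 190 170
pics/w20s.png x0,y0,s 190 170 8.75
```

View pics/w20c.png

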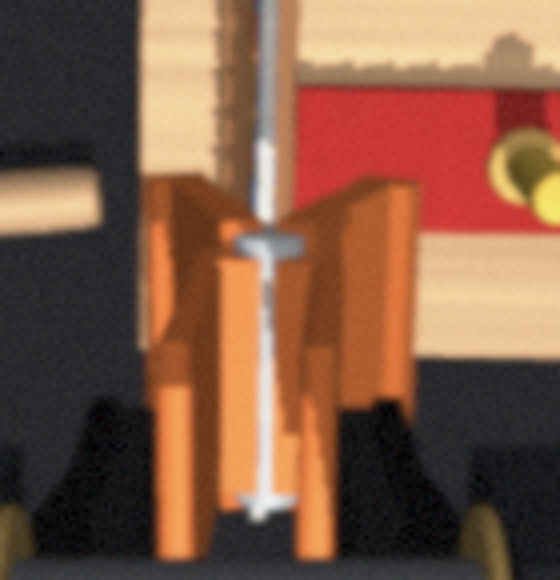

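View pics/w20s.png

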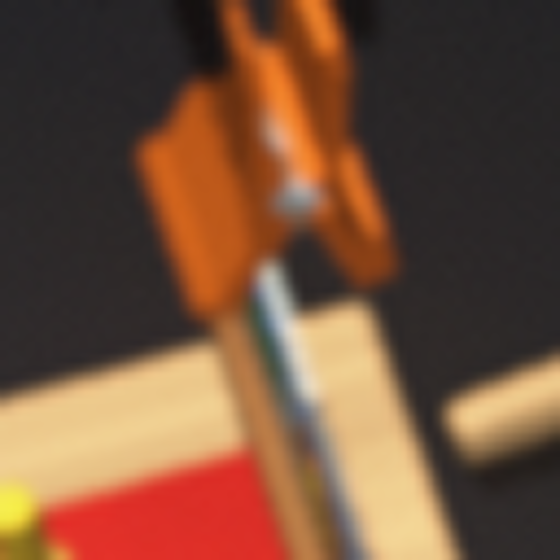

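```bash
python3 - <<'E'
from h import *
import pickle
cm,p,R=pickle.load(open("pics/w20.pkl","rb"));S=vision.camera_model("scene")
w=lambda x,y:(190+x/4-.5,120+y/4-.5); c=lambda x,y:(190+x/8.75-.5,170+y/8.75-.5)
for n,a,b in (("rod +y end",(270,243),(297,200)),("jaw R(+x) tip outer low",(417,183),(198,318)),("jaw R tip inner?",(378,178),(215,318)),("jaw L tip outer",(148,178),(395,272)),("card?",(264,140),(264,140))):
    X,r=tri([(cm,*w(*a)),(S,*c(*b))]);print(n,X.round(4),np.round(r,1),"tool",(R.T@(X-p)*1000).round(1))
E
```

```text
rod +y end [0.5994 0.0223 0.2136] [0.4 0.4] tool [19.1  4.3 22.1]
jaw R(+x) tip outer low [0.6277 0.0202 0.1809] [0.2 0.2] tool [21.8 32.1 55.1]
jaw R tip inner? [0.6221 0.0203 0.1762] [1.6 1.6] tool [21.  26.5 59.8]
jaw L tip outer [0.5781 0.0281 0.1743] [0.7 0.7] tool [ 21.4 -18.2  61.2]
card? [0.6079 0.0482 0.2758] [7.4 7.4] tool [ 45.9   9.1 -40. ]
```

```bash
python3 - <<'E'
from h import *
import pickle
cm,p,R=pickle.load(open("pics/w20.pkl","rb"))
w=lambda x,y:(190+x/4-.5,120+y/4-.5)
for y in (145,200):
    X=atz(cm,*w(264,y),.126);print(X.round(4),(R.T@(X-p)*1000).round(1))
print("cardmid",(R.T@(np.array([.5966,-.001,.126])-p)*1000).round(1),p)
go([.5922,.003,.166],80.4)
E
```

```text
[0.6001 0.0213 0.126 ] [ 18.5   4.  109.7]
[0.598  0.0086 0.126 ] [  5.6   4.  109.8]
cardmid [ -4.1   4.3 109.8] [0.59181607 0.00427726 0.23574317]
t 20.48 tcp [0.5918 0.0042 0.2358] yaw 80.48 tilt [ 0.0117 -0.0049 -0.9999] F [ 0.4  0.5 -1.6] w 0.0232
shift cm [-0.09 -0.03  6.98] twist 0.1
```

```bash
python3 -m handwheel '[[[0,-0.15,1.5,0],[0,-0.15,3,0],[0,-0.15,4,0],[0,-0.15,4.3,0],[0,-0.15,4.3,0]]]'; python3 clipfit.py w21
```

```text
t: 21.1
ee_pos: [0.5909, 0.0042, 0.1927]
eef_rot: [0.006, 0.763, 0.646, 0.003]
ft_force: [-0.2, -0.6, 1.1]
gripper_width: 0.0229
t 21.1 tcp [0.5909 0.0042 0.1927] yaw 80.47 tilt [ 0.0115 -0.0048 -0.9999] F [-0.2 -0.6  1.1] w 0.0229
shift cm [-0.09  0.16 -0.73] twist 0.1
x0y0 190 170
pics/w21s.png x0,y0,s 190 170 8.75
```

View pics/w21c.png

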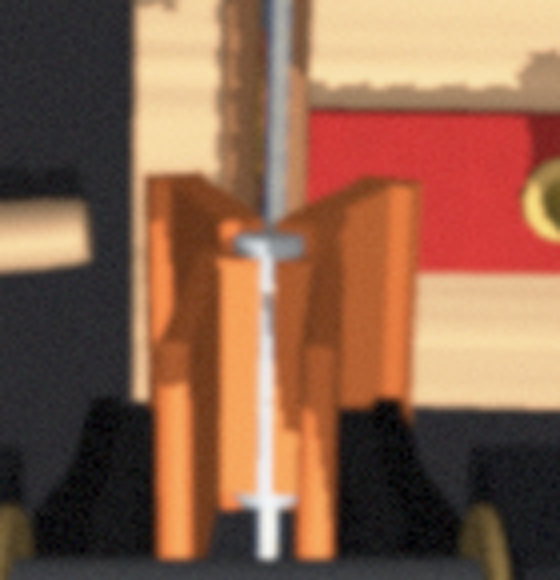

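View pics/w21s.png

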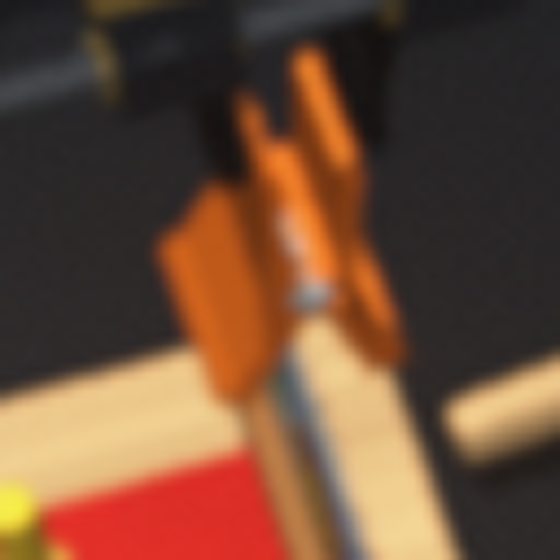

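```bash
python3 - <<'E'
from h import *
import pickle
cm,p,R=pickle.load(open("pics/w21.pkl","rb"));S=vision.camera_model("scene")
w=lambda x,y:(190+x/4-.5,120+y/4-.5); c=lambda x,y:(190+x/8.75-.5,170+y/8.75-.5)
for x,y in ((281,30),(274,200),(268,530)):
    X=atz(cm,*w(x,y),.126);print(X.round(4),(R.T@(X-p)*1000).round(1))
for n,a,b in (("rod +y end",(270,243),(313,292)),("jaw R tip outer low",(417,183),(232,402)),("jaw L tip outer",(148,178),(397,365))):
    X,r=tri([(cm,*w(*a)),(S,*c(*b))]);print(n,X.round(4),np.round(r,1),"tool",(R.T@(X-p)*1000).round(1))
print("cardmid",(R.T@(np.array([.5966,-.001,.126])-p)*1000).round(1),p)
E
```

```text
[0.6062 0.0512 0.126 ] [49.   6.3 67. ]
[0.5996 0.0187 0.126 ] [15.9  5.2 67. ]
[ 0.5868 -0.0522  0.126 ] [-56.2   4.3  67.2]
rod +y end [0.5985 0.0233 0.1741] [0.4 0.4] tool [20.1  4.  18.9]
jaw R tip outer low [0.625  0.0227 0.1434] [1.4 1.4] tool [24.  29.8 49.9]
jaw L tip outer [0.5779 0.0271 0.1286] [1.8 1.8] tool [ 20.6 -17.6  64.1]
cardmid [-4.   5.5 67.1] [0.59105967 0.00422175 0.19300269]
```

Everything is centred: the card at tool y ≈ 5 mm, clip middle 4–6.5 mm. I lower it over the card slowly.

```bash
python3 -m handwheel '[[[0,0,0.8,0],[0,0,1.6,0],[0,0,2.4,0],[0,0,2.8,0],[0,0,2.8,0]]]'; python3 clipfit.py w22
```

```text
t: 21.82
ee_pos: [0.5913, 0.004, 0.1648]
eef_rot: [0.006, 0.763, 0.646, 0.003]
ft_force: [0.3, -0.7, 0.1]
gripper_width: 0.0231
t 21.82 tcp [0.5913 0.004  0.1648] yaw 80.47 tilt [ 0.0117 -0.0048 -0.9999] F [ 0.3 -0.7  0.1] w 0.0231
shift cm [-0.1   0.15 -3.52] twist 0.1
x0y0 190 170
pics/w22s.png x0,y0,s 190 170 8.75
```

View pics/w22c.png

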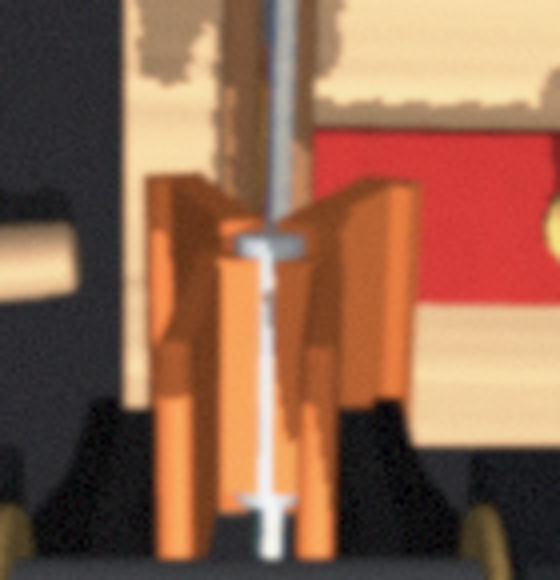

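View pics/w22s.png

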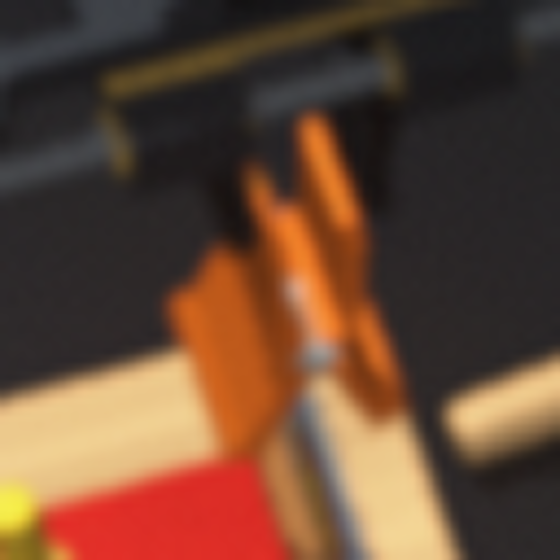

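```bash
python3 - <<'E'
from h import *
import pickle
cm,p,R=pickle.load(open("pics/w22.pkl","rb"));S=vision.camera_model("scene")
w=lambda x,y:(190+x/4-.5,120+y/4-.5); c=lambda x,y:(190+x/8.75-.5,170+y/8.75-.5)
for x,y in ((283,30),(278,200),(270,530)):
    X=atz(cm,*w(x,y),.126);print(X.round(4),(R.T@(X-p)*1000).round(1))
for n,a,b in (("rod +y end",(270,243),(320,352)),("jaw R tip outer low",(417,183),(240,458)),("jaw L tip outer",(148,178),(390,418)),("jaw L top corner?",(148,178),(397,415))):
    X,r=tri([(cm,*w(*a)),(S,*c(*b))]);print(n,X.round(4),np.round(r,1),"tool",(R.T@(X-p)*1000).round(1))
# predicted where card top edge and rod bottom appear in scene crop
k=lambda X:((np.array(proj(S,X))+.5-[190,170])*8.75).round()
u=np.array([.182,.983,0])
for t in (-.07,0,.02,.025,.04,.07): print("card top",t,k(np.array([.5966,-.001,.126])+t*u))
b=vision.snapshot("top");T=vision.camera_model("top");X=proj(T,[.5966,-.001,.14]);crop(b,*X,50,"pics/t22.png")
E
```

```text
[0.6065 0.0543 0.126 ] [52.1  5.9 39.1]
[0.6009 0.0253 0.126 ] [22.6  5.3 39.2]
[ 0.5892 -0.0377  0.126 ] [-41.5   4.2  39.3]
rod +y end [0.5987 0.0233 0.1461] [0.2 0.2] tool [20.2  3.7 19. ]
jaw R tip outer low [0.6254 0.0226 0.1152] [1.5 1.5] tool [24.  29.7 50.2]
jaw L tip outer [0.5797 0.0271 0.1033] [3. 3.] tool [ 20.9 -16.2  61.6]
jaw L top corner? [0.579  0.0278 0.1051] [2. 2.] tool [ 21.5 -17.   59.8]
card top -0.07 [218. 113.]
card top 0 [290. 319.]
card top 0.02 [312. 382.]
card top 0.025 [318. 398.]
card top 0.04 [335. 446.]
card top 0.07 [369. 545.]
pics/t22.png x0,y0,s 201 96 5.9
```

View pics/t22.png

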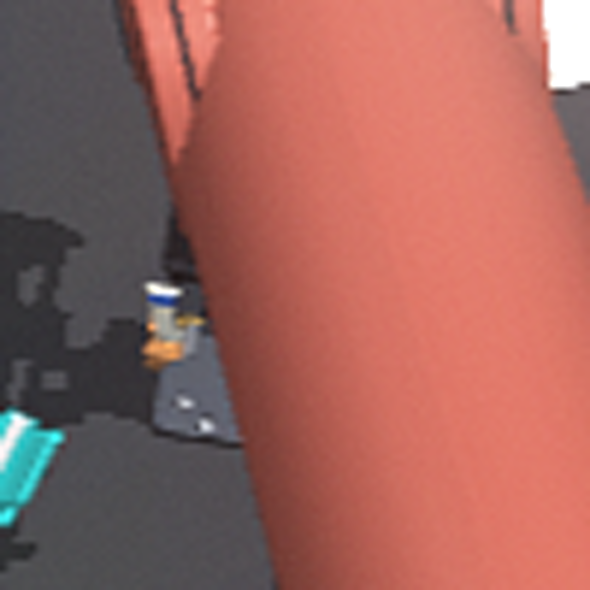

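View pics/w22.png

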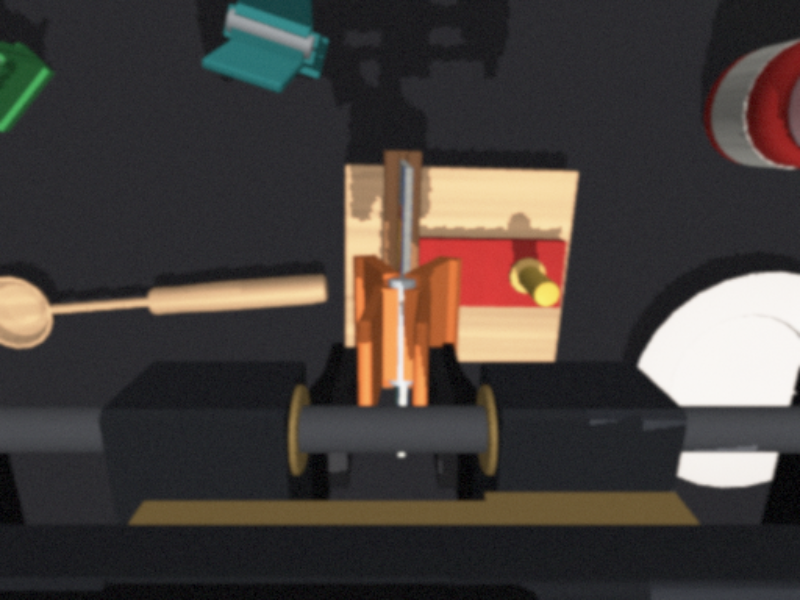

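```bash
python3 - <<'E'
from h import *
import pickle
cm,p,R=pickle.load(open("pics/w22.pkl","rb"))
w=lambda x,y:(190+x/4-.5,120+y/4-.5)
for z in (.015,.019,.023,.027):
    c,d=ray(cm,*w(267,502));c=R.T@(c-p);d=R.T@d;print(z,((c+d*(z-c[2])/d[2])*1000).round(1))
q=lambda P:((np.array(proj(cm,p+R@np.array(P)/1000))+.5-[190,120])*4).round()
print("card ends",q([66,6,39]),q([-74,4,39]))
E
```

```text
0.015 [-23.6   3.2  15. ]
0.019 [-25.6   3.3  19. ]
0.023 [-27.6   3.3  23. ]
0.027 [-29.5   3.4  27. ]
card ends [284. -55.] [268. 681.]
```

The clip straddles the card. The rod's underside is clearly above the edge, the jaw tips are about 15–20 mm below it, the card line (crop column 278 at row 200) lies midway between the jaw faces (233 and 322), and the wrist force is near zero. I hold for a moment to check for drift.

```bash
python3 -m handwheel '[[[0,0,0,0],[0,0,0,0],[0,0,0,0],[0,0,0,0],[0,0,0,0]]]'; python3 clipfit.py w23; python3 - <<'E'
import numpy as np
a=np.load("pics/w22.npy").astype(int);b=np.load("pics/w23.npy").astype(int);print(abs(a-b)[120:260,190:330].mean(),abs(a-b).mean())
E
```

```text
t: 22.6
ee_pos: [0.5917, 0.0041, 0.1655]
eef_rot: [0.006, 0.763, 0.646, 0.003]
ft_force: [-0.3, -0.1, 0.7]
gripper_width: 0.0234
t 22.6 tcp [0.5917 0.0041 0.1655] yaw 80.47 tilt [ 0.0128 -0.0048 -0.9999] F [-0.3 -0.1  0.7] w 0.0234
shift cm [-0.11  0.11 -3.45] twist 0.1
x0y0 190 170
pics/w23s.png x0,y0,s 190 170 8.75
4.051292517006803 3.396550496419271
```

View pics/w23c.png

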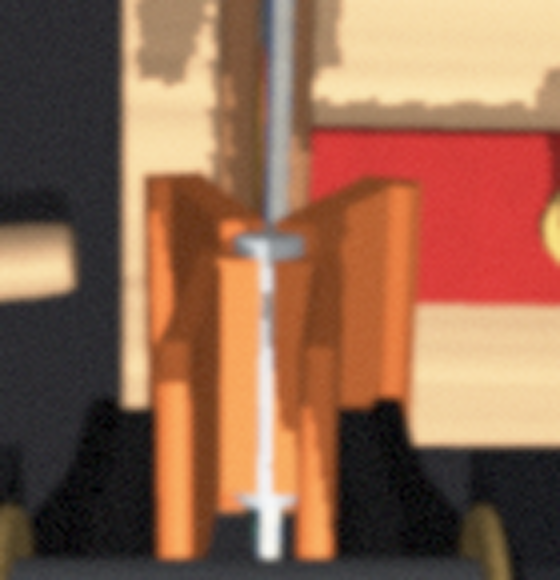

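The clip is stable in the grip, but the arm crept up 0.7 mm. I trim that and go a millimetre or so deeper.

```bash
python3 -m handwheel '[[[0,-0.04,0.1,0],[0,-0.04,0.2,0],[0,-0.04,0.2,0],[0,-0.04,0.2,0]]]'; python3 clipfit.py w24
```

```text
t: 23.2
ee_pos: [0.5913, 0.0042, 0.1635]
eef_rot: [0.006, 0.763, 0.646, 0.003]
ft_force: [0.3, 0.4, 0.0]
gripper_width: 0.0234
t 23.2 tcp [0.5913 0.0042 0.1635] yaw 80.47 tilt [ 0.0128 -0.0048 -0.9999] F [0.3 0.4 0. ] w 0.0234
shift cm [-0.11  0.15 -3.65] twist 0.1
x0y0 190 170
pics/w24s.png x0,y0,s 190 170 8.75
```

View pics/w24s.png

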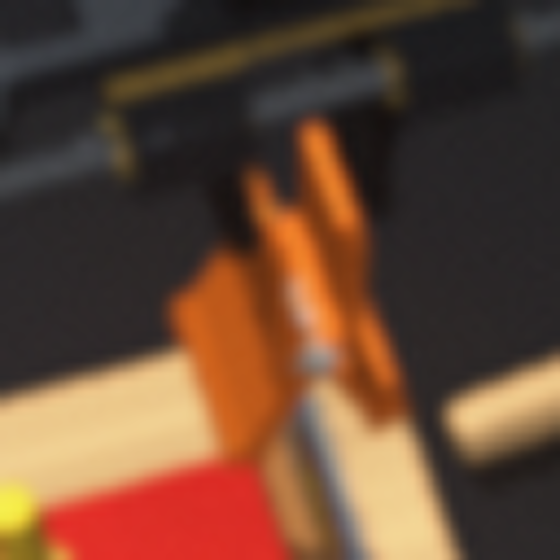

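The clip gapes over the card: rod end at scene crop (320,357), card edge below it from (305,405), one jaw on each side, no contact force. I hand in.

```bash
python3 - <<'E'
from plant import job
print(job.hand_in())
E
```

```text
the job is handed in; nothing more can be done
None
```

The job is done as asked and handed in at about 23 s. The pin locks the stand, and the arm is still squeezing the orange clip open over the middle of the card.

- **Pin:** I pushed it through the tongue and base until the collar met the tongue, with a 6–12 N reaction at the expected height, and let go. Later views show it upright with the collar flat on the tongue.
- **Clip grasp:** the first grasp came away empty, leaving the clip standing where it was. I took it again about 7 mm lower, and that held; while it was being squeezed it pressed on the worktop with about 12 N until I raised it.
- **Final hold:** the finger opening is 23 mm, so the clip is at its stop. The jaw tips are about 15–20 mm below the card's top edge, and the card lies midway between them. Wrist force is close to zero and there was no drift in the grip.

Some checks were not clean:

- **Tilt:** the clip sits about 4–5° crooked in the fingers, which I allowed for when centring it.
- **Jaw height:** my readings of the two jaw tips differed by about 10 mm, most likely because the scene picture is blurred.
- **Rod end:** the end of the hinge rod hidden behind the gripper could not be seen. I estimate it is about 4 mm above the card.
- **Bystanders:** I did not compare their positions before and after. I saw no contact with any of them.

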